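Put the setting rings back in their case and shut it

TASK

Put the three steel setting rings away: thread them onto the post in the open case, the largest first, then the medium one, then the smallest on top, lowering each until it lies flat and fully home rather than dropping it. Then fold both half covers over gently, without slamming, until they are fully shut and meet edge to edge. Leave the other things on the bench where they are.

Things in the scene. Friction and masses are not known exactly. Their poses are not given: they have to be found in the camera images.
- case: the ring case, fixed to the bench: dark steel base plate 114 (x) by 112 (y) by 12 mm with an upright aluminium post in its middle and two hinged half covers. Origin: centre of the base's underside, on the bench, on the post's axis; z up, x along the hinges. The post is 17 mm in diameter and rises 56 mm above the base plate (top at z = 68 mm), its last 8 mm tapering to 8 mm diameter
- post_foot (a point): on the post's axis at the top face of the base plate, 12 mm above the bench: where the lowest ring's underside comes to lie
- cover_left (a joint): opening of the left half cover, rad: 0 = shut, 1.57 = folded right out, 1.65 = its stop. Grey half shell, 114 mm long in x, top 53.5 mm deep, outer side wall 66 mm high, two end walls, all 4 mm thick, open below and to the other cover. Its level hinge lies along the case's x at y = +54, z = 12 mm in the case frame; stiff (0.1 N m), it stays where left
- cover_left_edge (a point): middle of the free edge of the left half cover, on the outer face of its top, 85 mm from the hinge. Shut: top face 78 mm above the bench, edge over the post, at y = 0, meeting the other cover's. Folded out: the cover lies on its side wall with its top plate upright on the far side, this edge about 65 mm above the bench; pushed over by 2 to 3 N
- cover_right (a joint): opening of the right half cover, rad: 0 = shut, 1.57 = folded right out, 1.65 = its stop. Grey half shell, 114 mm long in x, top 53.5 mm deep, outer side wall 66 mm high, two end walls, all 4 mm thick, open below and to the other cover. Its level hinge lies along the case's x at y = -54, z = 12 mm in the case frame; stiff (0.1 N m), it stays where left
- cover_right_edge (a point): middle of the free edge of the right half cover, on the outer face of its top, 85 mm from the hinge. Shut: top face 78 mm above the bench, edge over the post, at y = 0, meeting the other cover's. Folded out: the cover lies on its side wall with its top plate upright on the far side, this edge about 65 mm above the bench; pushed over by 2 to 3 N
- ring_large: the largest plain steel setting ring: outer diameter 56 mm, bore diameter 20 mm, 14 mm thick, about 235 g, lying flat on the mat. Origin: centre of its underside; z is the bore axis, upwards
- ring_medium: the medium plain steel setting ring: outer diameter 46 mm, bore diameter 20 mm, 14 mm thick, about 147 g, lying flat on the mat. Origin: centre of its underside; z is the bore axis, upwards
- ring_small: the smallest plain steel setting ring: outer diameter 36 mm, bore diameter 20 mm, 14 mm thick, about 77 g, lying flat on the mat. Origin: centre of its underside; z is the bore axis, upwards
- mat: blue mat 300 by 300 by 3 mm, fixed to the bench, on which the rings lie among other things. Origin: centre of its underside
- stand: small pillar stand on the mat, to be left alone: round dark base 48 mm across and 22 mm high, pillar 12 mm thick, black clamp on top, 150 mm high in all. Origin: centre of its underside
- disc: solid steel disc on the mat, no bore, not one of the rings, to be left alone: 46 mm across, 14 mm high. Origin: centre of its underside
- vblock: dark steel V-block on the mat, to be left alone: 46 (x) by 36 (y) by 34 mm. Origin: centre of its underside
- block: steel block on the mat, to be left alone: 46 (x) by 32 (y) by 24 mm. Origin: centre of its underside
- wrench: steel spanner lying flat along its x axis on the mat, to be left alone: 130 mm long, up to 30 mm wide, under 15 mm high. Origin: near its middle, underneath
- bottle: white plastic bottle beyond the case, to be left alone: 52 mm across, 130 mm high. Origin: centre of its underside
- pendant: white control box with a red button and a joystick, fixed to the bench on the robot's side of the case: 100 (x) by 150 (y) mm, 45 mm high, joystick top 102 mm high. Origin: centre of its underside
Mind the look-alikes: they are no part of the job. Leave any orange look-alike of the ring_small alone. Leave any blue or red look-alike of the ring_large alone.

How it is judged:
On the way, in this order (a step that is already met when the one before it is completed fails the run):
1. the largest ring lies flat on the base plate, on the post (horizontal distance between ring_large and post_foot below 0.004 m and z of ring_large in the frame of case between 0.009 and 0.015 m and angle between ring_large's own z axis and vertical below 0.08 rad), for 0.2 s.
2. the medium ring lies flat on the largest, on the post (all of step 1 and horizontal distance between ring_medium and post_foot below 0.004 m and z of ring_medium in the frame of case between 0.023 and 0.029 m and angle between ring_medium's own z axis and vertical below 0.08 rad), for 0.2 s.
3. the smallest ring lies flat on the medium one, on the post (all of step 2 and horizontal distance between ring_small and post_foot below 0.004 m and z of ring_small in the frame of case between 0.037 and 0.043 m and angle between ring_small's own z axis and vertical below 0.08 rad), for 0.2 s.
4. both half covers are shut over the rings (value of joint each of cover_left, cover_right below 0.05 rad), for 0.2 s.
At the end, for the whole second after the job is handed in: the largest, medium and smallest ring lie on the post in that order from the bottom, each within 3 mm of its fully home height, within 4 mm of the post's axis and flat within 0.08 rad, at rest; both half covers are within 0.05 rad of shut (all of step 3 and all of step 4 and linear speed of each of ring_large, ring_medium, ring_small below 0.02 m/s); the robot touches nothing.
It fails at once if a ring is dropped (it falls free of the fingers faster than 0.5 m/s) ((linear speed of ring_large above 0.5 m/s and contact force between the fingers and ring_large below 0.05 N) or (linear speed of ring_medium above 0.5 m/s and contact force between the fingers and ring_medium below 0.05 N) or (linear speed of ring_small above 0.5 m/s and contact force between the fingers and ring_small below 0.05 N)).
It fails at once if a cover is slammed (closes faster than 6 rad/s, its edge at about 0.5 m/s) (velocity of joint any of cover_left, cover_right below -6 rad/s).
It fails at once if another thing on the bench is moved by more than 20 mm (distance of any of stand, disc, vblock, block, wrench, bottle from where it was at the start of the episode above 0.02 m).
It also fails if it takes over 72 s, if anything falls off the work surface, if the arm or the gripper's body presses on something with over 40 N, if the wrist force passes 120 N, or if a joint passes its speed limit or range.

ROBOT

A 6-joint arm with a two-finger parallel gripper is mounted at the origin on the work surface. World frame = base frame: x ahead of the robot, y to its left, z up, the work surface at z = 0. Lengths are in m, angles in rad, forces in N, time in s.
With the tool pointing down it reaches from about 0.3 to 0.875 m from the base axis. Payload 6.4 kg.
Tool frame: the origin (TCP) lies at the very end of the fingers, on their centre line; the grasp point (between the pads) lies 19 mm behind it; z points along the fingers, y is the direction in which the jaws open and shut (so a half turn about z gives the same grasp; the last joint's range is limited). The gripper opens to 85 mm and grips with 20 to 120 N. Pads are 22 mm wide; open, the fingers measure 114 mm over their backs; the gripper's body (76 mm by 85 mm) begins 54 mm behind the grasp point. The pads swing forward as they close: fully open they stand 13 mm farther back than shut.
Start: joints at [-1.481, 0.181, 1.607, -0, 1.354, -0.206], TCP at [0.168, -0.55, 0.231] pointing down, gripper open.
Joint ranges: [-2.99, 2.99], [-0.89, 2.07], [0.3, 2.58], [-1.14, 4.28], [0, 2.63], [-3.12, 3.12]. Speed limits (rad/s): [2.57, 2.57, 3.01, 3.14, 3.14, 3.14].

INTERFACE

Orientations are given as a rotation vector (axis times angle).
In Python, from cell import sense, vision, bot gives the robot as it stands.
- The arm moves only by the tool drive_tool, never from a script. Its argument "targets" is a list of rows, each an object of numbers: "grip": the closure, from 0 (fully open) to 1 (shut); "dx", "dy", "dz": the shift along the tool's x, y, z in m; "wx", "wy", "wz": the turn, a rotation vector about the tool's x, y, z in rad. A call has 1 to 20 rows; each row shifts and turns the commanded pose from where the row before left it, along the tool's axes as they then stand; what a row does not reach is not made up. A row lasts 1/10 s, in which the tool goes at most 50 mm and 8.59 degrees, less where a joint would pass 70% of its speed; a pose out of reach is approached as far as the arm can. A call with a gripper value outside its range is refused whole. The fingers move at their own pace and stop on an object; "newtons" is the grip in N (left out, the last holds). Time passes only in rows, so rows that do not move let the fingers close. It gives the time, the measured TCP pose, the force and the opening at its end, in the units of the state.
- sense(): the state, without advancing time (a new reading comes with each control period).
- vision.grab_frame(name): name is "side" or "top" or "wrist"; returns (picture, depth): 384x512x3 uint8, red, green, blue; 384x512 float32, m along the optical axis (not along the pixel's ray), 0 where there is no reading.
- vision.calibration(name): a dict with "mtx" (3x3 intrinsics, pixels), "R" (3x3) and "t" (3): a world point X has camera coordinates R X + t; the wrist camera has in their place "tool_from_camera" (4x4, takes a point from camera to tool coordinates, whose origin is the TCP and whose axes are the flange's). Camera axes: x right, y down, z forward; pixel columns grow to the right and rows downward; lengths in m; the calibration is good to about 2 mm. A picture is of the moment at which its call begins: read the wrist's pose just before it. calibration takes no time and is no camera call.
- bot.sign_off(): hands the job in, once; it reports no verdict.
The state is a dict: "time": time; "joints": joint angles; "qvel": joint speeds; "joint_efforts": joint torques, N m; "position": TCP position; "tool_rot": TCP orientation; "force": force on the tool from outside, world axes, zero at the start; "moment": the same for the moment, N m; "width": finger opening in m.
Only numpy, scipy, OpenCV 4.12 (cv2) and the standard library are available. Lean on these libraries where they do the work, as an engineer would, in place of code of your own. Each camera call takes 0.05 s, during which the arm holds its last target. There are 200 camera calls.

## Working session

There is one attempt and no reset: what is moved stays moved. The work goes in short steps, Python scripts to look and compute and a tool call to move; the robot and the scene stay as the last step left them, time stands still between calls to the robot, and variables do not carry over. Pictures are saved under pics/ and viewed, about 8 in all and at most 12, crops included, and the job is handed in when it is done.

Besides the shell and the picture viewer there is one more tool, called after ">>>" by a JSON object that holds its "method" and its "body", one argument or row to a line. drive_tool: Moves the arm, as the interface text tells. Its arguments: {"type":"object","properties":{"targets":{"type":"array","items":{"type":"object","properties":{"grip":{"type":"number"},"dx":{"type":"number"},"dy":{"type":"number"},"dz":{"type":"number"},"wx":{"type":"number"},"wy":{"type":"number"},"wz":{"type":"number"}}}},"newtons":{"type":"number"}},"required":["targets"]}

```bash
ls; mkdir -p pics
cat > h.py <<'E'
import numpy as np, cv2
from cell import sense, vision, bot
from scipy.spatial.transform import Rotation as Ro
def grab(n):
    s=sense(); im,d=vision.grab_frame(n); c=vision.calibration(n)
    K=np.array(c["mtx"])
    if n=="wrist":
        T=np.eye(4);T[:3,:3]=Ro.from_rotvec(s["tool_rot"]).as_matrix();T[:3,3]=s["position"]
        W=T@np.array(c["tool_from_camera"])
    else:
        W=np.eye(4);R=np.array(c["R"]);W[:3,:3]=R.T;W[:3,3]=-R.T@np.array(c["t"]).ravel()
    return im,d,K,W
def cloud(d,K,W):
    v,u=np.mgrid[:d.shape[0],:d.shape[1]]
    P=np.stack([(u-K[0,2])/K[0,0]*d,(v-K[1,2])/K[1,1]*d,d],-1)
    X=P@W[:3,:3].T+W[:3,3]; X[d<=0]=np.nan
    return X
def ray(u,v,z,K,W):
    r=W[:3,:3]@np.linalg.solve(K,[u,v,1.]); o=W[:3,3]
    return o+r*(z-o[2])/r[2]
def save(n,im): cv2.imwrite("pics/"+n,im[...,::-1])
E
python3 - <<'E'
from h import *
s=sense(); print(s)
for n in("top","side"):
    im,d,K,W=grab(n); np.savez(n+".npz",im=im,d=d,K=K,W=W); print(n,W.round(3).tolist(),K.round(1).tolist()); 
    save(n+".png",cv2.resize(im,(800,600)))
E
```

```text
pics
{'time': 0.0, 'joints': array([-1.48128479e+00,  1.81522764e-01,  1.60797135e+00, -1.98597490e-06,
        1.35377933e+00, -2.06295694e-01]), 'qvel': array([-3.67661522e-04, -1.73616554e-04, -9.44680677e-05, -1.34217326e-03,
       -7.37834499e-04,  2.49436495e-04]), 'joint_efforts': array([-3.75290711e-04, -4.44875014e+01, -3.51334083e+01, -3.27734433e-04,
        8.67641706e-03,  4.34081272e-06]), 'position': array([ 0.1675899 , -0.54948487,  0.23041213]), 'tool_rot': array([-3.10563351e+00, -4.62714053e-01, -1.50956694e-04]), 'force': array([ 0.12643074, -0.07012323, -0.47254069]), 'moment': array([-0.00348169,  0.00982958,  0.01398955]), 'width': 0.08514579343182553}
top [[-0.005, -0.99, 0.139, 0.392], [-1.0, 0.006, 0.005, 0.086], [-0.005, -0.139, -0.99, 1.041], [0.0, 0.0, 0.0, 1.0]] [[362.7, 0.0, 258.9], [0.0, 362.7, 187.0], [0.0, 0.0, 1.0]]
side [[-0.59, -0.507, 0.628, -0.236], [-0.807, 0.363, -0.466, 0.627], [0.008, -0.782, -0.623, 0.825], [0.0, 0.0, 0.0, 1.0]] [[493.5, 0.0, 250.0], [0.0, 493.5, 187.7], [0.0, 0.0, 1.0]]
```

View pics/top.png

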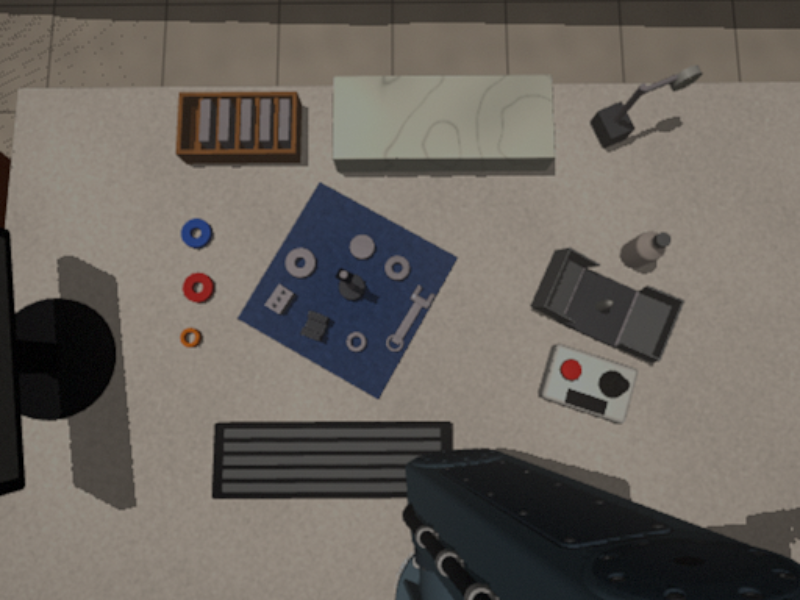

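View pics/side.png

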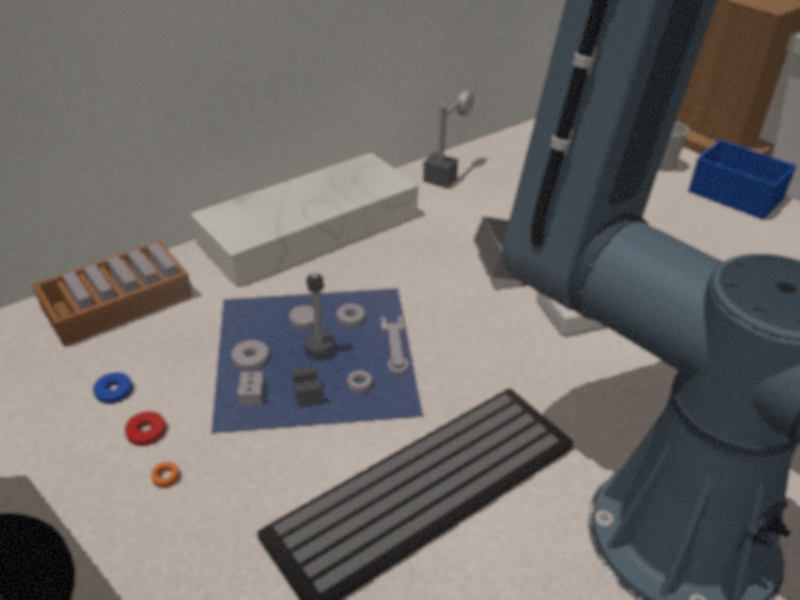

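Top view (800x600): large ring is at about (300,263), medium (397,267), small (356,341). The solid disc (no bore) is at (362,246). The blue (197,233), red (198,288) and orange (190,337) look-alikes are off the mat. The case post is at (606,305), with the bottle and pendant beside it. Next I'll measure them and check an enlarged crop.

Run:
```python
from h import *
f=np.load("top.npz"); im,d,K,W=[f[k] for k in("im","d","K","W")]
hsv=cv2.cvtColor(im,cv2.COLOR_RGB2HSV)
blue=cv2.inRange(hsv,(100,90,20),(130,255,255)); blue[:,:145]=0;blue[:,300:]=0
h=cv2.convexHull(cv2.findNonZero(cv2.morphologyEx(blue,cv2.MORPH_OPEN,np.ones((5,5)))))
m=cv2.fillConvexPoly(np.zeros_like(blue),h,255); m=cv2.erode(m,np.ones((5,5)))
bright=((hsv[...,2]>95)&(hsv[...,1]<80)&(m>0)).astype(np.uint8)
n,lab,st,ce=cv2.connectedComponentsWithStats(bright)
for i in range(1,n):
    if st[i,4]<60: continue
    c,_=cv2.findContours((lab==i).astype(np.uint8),cv2.RETR_EXTERNAL,cv2.CHAIN_APPROX_NONE)
    (u,v),(a,b),t=cv2.fitEllipse(c[0]); p=ray(u,v,.017,K,W)
    print("comp",st[i,4],"px800",round(u/.64),round(v/.64),"xy",p.round(4),"diam mm",round((a+1)*d[int(v),int(u)]/K[0,0]*1000,1),round((b+1)*d[int(v),int(u)]/K[0,0]*1000,1),"fill",st[i,4]/(np.pi*(a+1)*(b+1)/4))
X=cloud(d,K,W)
box=X[150:240,335:440]; Z=box[...,2]
q=cv2.minAreaRect(box[...,:2][(Z>.03)&(box[...,0]>0.3)&(Z<.08)].astype(np.float32)); print("hi",q)
u0,v0=606*.64,305*.64
pm=(Z>.055)&(np.hypot(np.mgrid[150:240,335:440][1]-u0,np.mgrid[150:240,335:440][0]-v0)<6)
print("post pts",pm.sum(),box[pm].mean(0) if pm.any() else 0, "ray",ray(u0,v0,.068,K,W))
a=cv2.resize(im[105:245,140:300],None,fx=2.5,fy=2.5,interpolation=3); b=cv2.resize(im[150:238,335:440],None,fx=3.75,fy=3.977,interpolation=3)
save("c1.png",np.hstack([a,b]))
```

```text
comp 173 px800 361 246 xy [0.6224 0.171  0.017 ] diam mm 41.9 44.7 fill 0.9779470403055938
comp 228 px800 299 262 xy [0.5935 0.2846 0.017 ] diam mm 53.4 55.1 fill 0.8374779484676437
comp 126 px800 396 267 xy [0.5824 0.1063 0.017 ] diam mm 43.3 44.5 fill 0.7092806782035536
comp 158 px800 278 298 xy [0.5256 0.3221 0.017 ] diam mm 35.7 56.5 fill 0.794991788259417
comp 237 px800 407 318 xy [0.4881 0.0866 0.017 ] diam mm 34.7 134.6 fill 0.5252165923024182
comp 65 px800 355 341 xy [0.4471 0.1802 0.017 ] diam mm 33.2 35.5 fill 0.5730925817823682
hi ((0.49954137206077576, -0.2606654763221741), (0.23600652813911438, 0.2526531517505646), 7.354907989501953)
post pts 35 [ 0.50710433 -0.25879071  0.06399279] ray [ 0.5042328  -0.25659643  0.068     ]
```

View pics/c1.png

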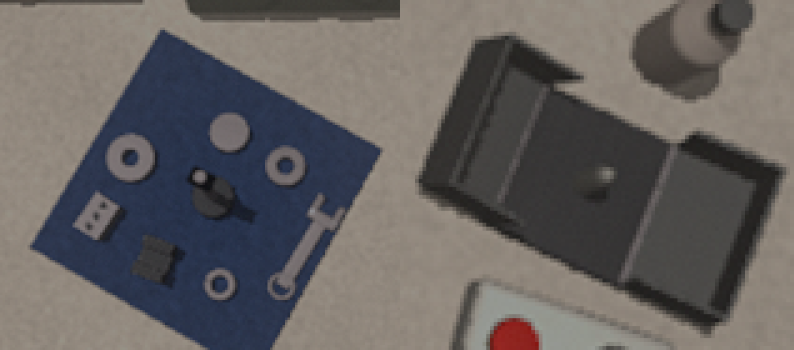

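Crop: the large ring (130,157), medium (285,165) and small (220,284) all have bores, and their measured diameters are about 55, 44 and 35 mm. The disc at (229,132) is solid. The case is turned about -22°, with its left cover to the image left. Now I'll swing towards the large ring with the jaws radial.

>>> {"method": "drive_tool", "body": {
  "targets": [
    {"wz":-0.1435},
    {"wz":-0.1435},
    {"wz":-0.1435},
    {"wz":-0.1435},
    {"wz":-0.1435},
    {"wz":-0.1435},
    {"wz":-0.1435},
    {"wz":-0.1435},
    {"wz":-0.1435},
    {"wz":-0.1435},
    {"wz":-0.1435},
    {"wz":-0.1435}
  ]
}}

```text
invalid input at $.targets[0]: expected keys grip, dx, dy, dz, wx, wy, wz
```

>>> {"method": "drive_tool", "body": {
  "targets": [
    {"dx":0.0285,"dy":0.0371},
    {"dx":0.0285,"dy":0.0371},
    {"dx":0.0285,"dy":0.0371},
    {"dx":0.0285,"dy":0.0371},
    {"dx":0.0285,"dy":0.0371},
    {"dx":0.0285,"dy":0.0371},
    {"dx":0.0285,"dy":0.0371},
    {"dx":0.0285,"dy":0.0371},
    {"dx":0.0285,"dy":0.0371},
    {"dx":0.0285,"dy":0.0371},
    {"dx":0.0285,"dy":0.0371},
    {"dx":0.0285,"dy":0.0371},
    {"dx":0.0285,"dy":0.0371},
    {"dx":0.0285,"dy":0.0371},
    {"dx":0.0285,"dy":0.0371},
    {"dx":0.0285,"dy":0.0371},
    {"dx":0.0285,"dy":0.0371},
    {"dx":0.0285,"dy":0.0371},
    {"grip":0.12},
    {}
  ]
}}

```text
invalid input at $.targets[0]: expected keys grip, dx, dy, dz, wx, wy, wz
```

>>> {"method": "drive_tool", "body": {
  "targets": [
    {"grip":0.1,"dx":0,"dy":0,"dz":0,"wx":0,"wy":0,"wz":-0.1435},
    {"grip":0.1,"dx":0,"dy":0,"dz":0,"wx":0,"wy":0,"wz":-0.1435},
    {"grip":0.1,"dx":0,"dy":0,"dz":0,"wx":0,"wy":0,"wz":-0.1435},
    {"grip":0.1,"dx":0,"dy":0,"dz":0,"wx":0,"wy":0,"wz":-0.1435},
    {"grip":0.1,"dx":0,"dy":0,"dz":0,"wx":0,"wy":0,"wz":-0.1435},
    {"grip":0.1,"dx":0,"dy":0,"dz":0,"wx":0,"wy":0,"wz":-0.1435},
    {"grip":0.1,"dx":0,"dy":0,"dz":0,"wx":0,"wy":0,"wz":-0.1435},
    {"grip":0.1,"dx":0,"dy":0,"dz":0,"wx":0,"wy":0,"wz":-0.1435},
    {"grip":0.1,"dx":0,"dy":0,"dz":0,"wx":0,"wy":0,"wz":-0.1435},
    {"grip":0.1,"dx":0,"dy":0,"dz":0,"wx":0,"wy":0,"wz":-0.1435},
    {"grip":0.1,"dx":0,"dy":0,"dz":0,"wx":0,"wy":0,"wz":-0.1435},
    {"grip":0.1,"dx":0,"dy":0,"dz":0,"wx":0,"wy":0,"wz":-0.1435}
  ]
}}

```text
time: 1.3
position: [0.1676, -0.5497, 0.2308]
tool_rot: [-1.666, -2.663, -0.001]
force: [0.4, 0.6, 0.3]
width: 0.077
```

>>> {"method": "drive_tool", "body": {
  "targets": [
    {"grip":0.1,"dx":0.0285,"dy":0.0371,"dz":0,"wx":0,"wy":0,"wz":0},
    {"grip":0.1,"dx":0.0285,"dy":0.0371,"dz":0,"wx":0,"wy":0,"wz":0},
    {"grip":0.1,"dx":0.0285,"dy":0.0371,"dz":0,"wx":0,"wy":0,"wz":0},
    {"grip":0.1,"dx":0.0285,"dy":0.0371,"dz":0,"wx":0,"wy":0,"wz":0},
    {"grip":0.1,"dx":0.0285,"dy":0.0371,"dz":0,"wx":0,"wy":0,"wz":0},
    {"grip":0.1,"dx":0.0285,"dy":0.0371,"dz":0,"wx":0,"wy":0,"wz":0},
    {"grip":0.1,"dx":0.0285,"dy":0.0371,"dz":0,"wx":0,"wy":0,"wz":0},
    {"grip":0.1,"dx":0.0285,"dy":0.0371,"dz":0,"wx":0,"wy":0,"wz":0},
    {"grip":0.1,"dx":0.0285,"dy":0.0371,"dz":0,"wx":0,"wy":0,"wz":0},
    {"grip":0.1,"dx":0.0285,"dy":0.0371,"dz":0,"wx":0,"wy":0,"wz":0},
    {"grip":0.1,"dx":0.0285,"dy":0.0371,"dz":0,"wx":0,"wy":0,"wz":0},
    {"grip":0.1,"dx":0.0285,"dy":0.0371,"dz":0,"wx":0,"wy":0,"wz":0},
    {"grip":0.1,"dx":0.0285,"dy":0.0371,"dz":0,"wx":0,"wy":0,"wz":0},
    {"grip":0.1,"dx":0.0285,"dy":0.0371,"dz":0,"wx":0,"wy":0,"wz":0},
    {"grip":0.1,"dx":0.0285,"dy":0.0371,"dz":0,"wx":0,"wy":0,"wz":0},
    {"grip":0.1,"dx":0.0285,"dy":0.0371,"dz":0,"wx":0,"wy":0,"wz":0},
    {"grip":0.1,"dx":0.0285,"dy":0.0371,"dz":0,"wx":0,"wy":0,"wz":0},
    {"grip":0.1,"dx":0.0285,"dy":0.0371,"dz":0,"wx":0,"wy":0,"wz":0},
    {"grip":0.1,"dx":0.0285,"dy":0.0371,"dz":0,"wx":0,"wy":0,"wz":0},
    {"grip":0.1,"dx":0.0285,"dy":0.0371,"dz":0,"wx":0,"wy":0,"wz":0}
  ]
}}

```text
time: 3.3
position: [0.5906, 0.2866, 0.2306]
tool_rot: [-1.673, -2.658, 0.001]
force: [0.5, -0.6, -0.1]
width: 0.0771
```

```bash
cat >> h.py <<'E'
def loc(X):  # world point -> shift along tool axes from the TCP
    s=sense(); return Ro.from_rotvec(s["tool_rot"]).inv().apply(np.array(X)-s["position"])
E
python3 - <<'E'
from h import *
s=sense(); print(s["time"],s["position"],s["width"],Ro.from_rotvec(s["tool_rot"]).as_matrix().round(4).tolist(),s["joints"].round(3))
im,d,K,W=grab("wrist"); np.savez("w1.npz",im=im,d=d,K=K,W=W)
print(np.array(vision.calibration("wrist")["tool_from_camera"]).round(3).tolist(),K[0,0])
save("w1.png",im); print(loc([.5935,.2846,.017]))
f=np.load("top.npz"); 
# case yaw from top: hinge-line pixels
a=ray(408.3,187.7,.012,f["K"],f["W"]);b=ray(394.2,221.7,.012,f["K"],f["W"]);print(a,b,np.degrees(np.arctan2(*(a-b)[[1,0]])))
E
```

```text
3.3 [0.59058912 0.28659257 0.23063069] 0.07709468617801715 [[-0.4325, 0.9016, -0.0009], [0.9016, 0.4325, -0.0004], [0.0001, -0.0009, -1.0]] [ 0.271  0.36   1.386 -0.     1.396 -0.176]
[[0.0, -0.96, -0.28, 0.071], [1.0, 0.0, 0.0, 0.001], [-0.0, -0.28, 0.96, -0.143], [0.0, 0.0, 0.0, 1.0]] 317.22228371984136
[-0.00808662 -0.00235549  0.21228291]
[ 0.53194518 -0.33586209  0.012     ] [ 0.43536014 -0.29013464  0.012     ] -25.334859443709952
```

View pics/w1.png

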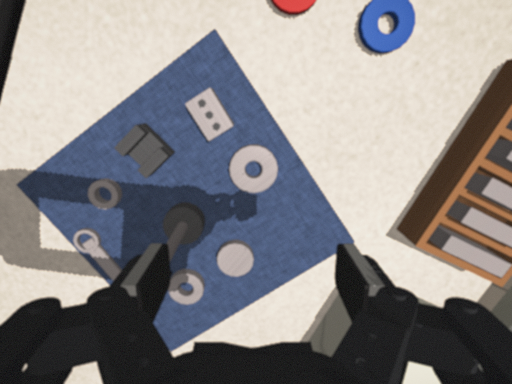

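Wrist view: large ring (253,168), small (105,194), medium (185,288), disc (235,258), stand (180,225) throwing its shadow. Next I'll refine all three rings by ellipse fits.

```bash
cat >> h.py <<'E'
def ring(n,u0,v0,z,im,d,K,W,vmin=80):
    "fit the bore and rim contours nearest a pixel, cast onto z"
    hsv=cv2.cvtColor(im,cv2.COLOR_RGB2HSV); g=(hsv[...,1]<90).astype(np.uint8)
    nn,lab=cv2.connectedComponents(g); win=lab[v0-14:v0+15,u0-14:u0+15]; ids=np.bincount(win[win>0].ravel())
    c,h=cv2.findContours((lab==ids.argmax()).astype(np.uint8),cv2.RETR_CCOMP,cv2.CHAIN_APPROX_NONE)
    for k,q in zip(c,h[0]):
        if len(k)<12: continue
        P=np.array([ray(*p[0],z,K,W)[:2] for p in k]); e=cv2.fitEllipse((P*1000).astype(np.float32))
        print(n,"hole" if q[3]>=0 else "rim",len(k),"c mm",np.round(e[0],1),"diam",np.round(e[1],1))
E
python3 - <<'E'
from h import *
f=np.load("w1.npz"); a=[f[k] for k in("im","d","K","W")]
X=cloud(*a[1:]); print(X[168,236],X[30,215],X[250,100])
ring("large",253,168,.017,*a); ring("small",105,194,.017,*a); ring("med",185,288,.017,*a)
E
```

```text
[0.57565907 0.27686561 0.01715335] [0.4938949  0.39898556 0.00287214] [0.4657453  0.10583088 0.00981954]
large rim 1959 c mm [623.1 202.1] diam [554.7 740. ]
large hole 24 c mm [583.5 109.5] diam [ 8.7 14.8]
large hole 48 c mm [560.8 134.8] diam [11.8 16.3]
large hole 23 c mm [496.3 107.3] diam [7.1 9.8]
large hole 73 c mm [473.   85.7] diam [ 5.2 64.6]
large hole 20 c mm [561.7 149.7] diam [ 6.1 11. ]
large hole 27 c mm [500.6 121.2] diam [ 7.4 11.2]
large hole 12 c mm [559.9 155.1] diam [5.4 6.9]
large hole 31 c mm [555.4 148.8] diam [ 6.3 16.4]
large hole 17 c mm [528.2 154.4] diam [5.4 9.7]
large hole 13 c mm [525.  159.2] diam [3.7 8.8]
large hole 23 c mm [444.7 118.3] diam [ 8.  13.1]
large hole 18 c mm [526.1 165.1] diam [7.1 7.7]
large hole 75 c mm [496.8 146. ] diam [12.9 17.5]
large hole 30 c mm [506.7 155. ] diam [ 9.5 11.1]
large hole 12 c mm [492.  158.3] diam [5.1 6.7]
large hole 12 c mm [503.  167.6] diam [4.9 6.6]
large hole 73 c mm [514.2 165.9] diam [14.9 19. ]
large hole 30 c mm [494.9 163.1] diam [ 7.9 12.1]
large hole 26 c mm [520.1 177.6] diam [ 6.5 13.4]
large 
[... 11318 characters left out ...]
c mm [426.8 184. ] diam [4.6 7.3]
med hole 15 c mm [397.5 170.3] diam [5.  6.5]
med hole 14 c mm [417.8 180.3] diam [5.1 6.7]
med hole 678 c mm [447.5 142.2] diam [ 68.8 131. ]
med hole 44 c mm [392.3 165.7] diam [ 7.8 16.8]
med hole 42 c mm [376.4 157.8] diam [ 7.7 15.6]
med hole 37 c mm [361.5 150.2] diam [ 8.6 13.1]
med hole 12 c mm [374.8 163. ] diam [5.3 6. ]
med hole 14 c mm [412.3 182.8] diam [4.2 7.8]
med hole 64 c mm [423.8 181.2] diam [12.6 19.2]
med hole 13 c mm [393.6 174.4] diam [4.7 6.7]
med hole 18 c mm [398.8 177. ] diam [5.3 8.1]
med hole 33 c mm [366.3 161.3] diam [ 7.9 11.3]
med hole 38 c mm [593.4 284.8] diam [15.3 16.3]
med hole 1695 c mm [546.1 208. ] diam [294.  331.2]
```

Large bore is at (593.4, 284.8) mm in the wrist view and (593.5, 284.6) in the top view, so they agree. I'll descend and grip it.

>>> {"method": "drive_tool", "body": {
  "newtons": 40,
  "targets": [
    {"grip":0.1,"dx":-0.0029,"dy":0.0018,"dz":0,"wx":0,"wy":0,"wz":0},
    {"grip":0.1,"dx":0,"dy":0,"dz":0.04,"wx":0,"wy":0,"wz":0},
    {"grip":0.1,"dx":0,"dy":0,"dz":0.04,"wx":0,"wy":0,"wz":0},
    {"grip":0.1,"dx":0,"dy":0,"dz":0.04,"wx":0,"wy":0,"wz":0},
    {"grip":0.1,"dx":0,"dy":0,"dz":0.04,"wx":0,"wy":0,"wz":0},
    {"grip":0.1,"dx":0,"dy":0,"dz":0,"wx":0,"wy":0,"wz":0}
  ]
}}

```text
time: 3.95
position: [0.588, 0.2801, 0.0646]
tool_rot: [-1.671, -2.65, 0.015]
force: [-0.5, 0.2, -0.6]
width: 0.0766
```

Run:
```python
from h import *
print(loc([.5935,.2847,.004]),sense()["joints"].round(3))
```

```text
[0.00168144 0.00778246 0.06046226] [ 0.263  0.534  1.501 -0.     1.119 -0.183]
```

>>> {"method": "drive_tool", "body": {
  "targets": [
    {"grip":0.1,"dx":0.0015,"dy":0.007,"dz":0,"wx":0,"wy":0,"wz":0},
    {"grip":0.1,"dx":0,"dy":0,"dz":0,"wx":0,"wy":0,"wz":0},
    {"grip":0.1,"dx":0,"dy":0,"dz":0,"wx":0,"wy":0,"wz":0}
  ]
}}

```text
time: 4.25
position: [0.6012, 0.2878, 0.0746]
tool_rot: [1.672, 2.655, 0.006]
force: [-0.2, 0.5, 0.4]
width: 0.0768
```

Run:
```python
from h import *
s=sense();print(loc([.5935,.2847,.004]),s["position"],Ro.from_rotvec(s["tool_rot"]).as_matrix().round(4).tolist(),s["qvel"].round(3))
```

```text
[ 0.00063583 -0.00860929  0.07060486] [0.60117436 0.28775345 0.07464949] [[-0.4323, 0.9017, 0.0052], [0.9017, 0.4323, 0.0013], [-0.001, 0.0052, -1.0]] [ 0.001  0.001  0.015  0.    -0.002 -0.001]
```

>>> {"method": "drive_tool", "body": {
  "targets": [
    {"grip":0.1,"dx":0.0006,"dy":-0.0084,"dz":0.02,"wx":0,"wy":0,"wz":0},
    {"grip":0.1,"dx":0,"dy":0,"dz":0.01,"wx":0,"wy":0,"wz":0},
    {"grip":0.1,"dx":0,"dy":0,"dz":0,"wx":0,"wy":0,"wz":0},
    {"grip":0.1,"dx":0,"dy":0,"dz":0,"wx":0,"wy":0,"wz":0},
    {"grip":0.1,"dx":0,"dy":0,"dz":0,"wx":0,"wy":0,"wz":0},
    {"grip":0.1,"dx":0,"dy":0,"dz":0,"wx":0,"wy":0,"wz":0}
  ]
}}

```text
time: 4.85
position: [0.5918, 0.2844, 0.0422]
tool_rot: [1.673, 2.658, 0.002]
force: [-0.6, -0.4, 0.0]
width: 0.0769
```

Run:
```python
from h import *
s=sense();print(loc([.5935,.2847,.004]),s["position"],Ro.from_rotvec(s["tool_rot"]).as_matrix().round(4).tolist(),s["qvel"].round(3))
```

```text
[-0.00044085  0.00159969  0.03821873] [0.59181    0.28439084 0.04221613] [[-0.4323, 0.9017, 0.0015], [0.9017, 0.4323, 0.0004], [-0.0003, 0.0015, -1.0]] [ 0.001  0.001  0.005  0.001 -0.001  0.001]
```

>>> {"method": "drive_tool", "body": {
  "newtons": 40,
  "targets": [
    {"grip":0.1,"dx":-0.0004,"dy":0.0012,"dz":0.013,"wx":0,"wy":0,"wz":0},
    {"grip":0.1,"dx":0,"dy":0,"dz":0.012,"wx":0,"wy":0,"wz":0},
    {"grip":0.1,"dx":0,"dy":0,"dz":0.007,"wx":0,"wy":0,"wz":0},
    {"grip":0.1,"dx":0,"dy":0,"dz":0.004,"wx":0,"wy":0,"wz":0},
    {"grip":0.1,"dx":0,"dy":0,"dz":0,"wx":0,"wy":0,"wz":0},
    {"grip":0.1,"dx":0,"dy":0,"dz":0,"wx":0,"wy":0,"wz":0},
    {"grip":0.1,"dx":0,"dy":0,"dz":0,"wx":0,"wy":0,"wz":0}
  ]
}}

```text
time: 5.55
position: [0.5928, 0.2845, 0.0058]
tool_rot: [1.673, 2.658, 0.001]
force: [0.2, 1.4, 0.8]
width: 0.0769
```

Run:
```python
from h import *
s=sense();print(loc([.5935,.2847,.004]),s["position"],s["force"])
```

```text
[-0.00010342  0.00077803  0.00181229] [0.59275203 0.28445645 0.00581154] [0.18850029 1.39127484 0.84023687]
```

>>> {"method": "drive_tool", "body": {
  "newtons": 40,
  "targets": [
    {"grip":0.2,"dx":0,"dy":0.0006,"dz":0.001,"wx":0,"wy":0,"wz":0},
    {"grip":0.3,"dx":0,"dy":0,"dz":0,"wx":0,"wy":0,"wz":0},
    {"grip":0.45,"dx":0,"dy":0,"dz":0,"wx":0,"wy":0,"wz":0},
    {"grip":0.6,"dx":0,"dy":0,"dz":0,"wx":0,"wy":0,"wz":0},
    {"grip":0.6,"dx":0,"dy":0,"dz":0,"wx":0,"wy":0,"wz":0},
    {"grip":0.6,"dx":0,"dy":0,"dz":0,"wx":0,"wy":0,"wz":0}
  ]
}}

```text
time: 6.15
position: [0.5929, 0.2846, 0.0052]
tool_rot: [1.674, 2.659, -0.0]
force: [-2.2, -1.8, 5.6]
width: 0.0543
```

>>> {"method": "drive_tool", "body": {
  "targets": [
    {"grip":0.6,"dx":0,"dy":0,"dz":-0.01,"wx":0,"wy":0,"wz":0},
    {"grip":0.6,"dx":0,"dy":0,"dz":-0.03,"wx":0,"wy":0,"wz":0},
    {"grip":0.6,"dx":0,"dy":0,"dz":-0.04,"wx":0,"wy":0,"wz":0},
    {"grip":0.6,"dx":0,"dy":0,"dz":-0.04,"wx":0,"wy":0,"wz":0},
    {"grip":0.6,"dx":0,"dy":0,"dz":-0.04,"wx":0,"wy":0,"wz":0},
    {"grip":0.6,"dx":0,"dy":0,"dz":-0.04,"wx":0,"wy":0,"wz":0},
    {"grip":0.6,"dx":0,"dy":0,"dz":-0.035,"wx":0,"wy":0,"wz":0},
    {"grip":0.6,"dx":0,"dy":0,"dz":0,"wx":0,"wy":0,"wz":0.142},
    {"grip":0.6,"dx":0,"dy":0,"dz":0,"wx":0,"wy":0,"wz":0.142},
    {"grip":0.6,"dx":0,"dy":0,"dz":0,"wx":0,"wy":0,"wz":0.142},
    {"grip":0.6,"dx":0,"dy":0,"dz":0,"wx":0,"wy":0,"wz":0.142},
    {"grip":0.6,"dx":0,"dy":0,"dz":0,"wx":0,"wy":0,"wz":0.142},
    {"grip":0.6,"dx":0,"dy":0,"dz":0,"wx":0,"wy":0,"wz":0.142}
  ]
}}

```text
time: 7.45
position: [0.5925, 0.2845, 0.2394]
tool_rot: [-2.628, -1.721, 0.001]
force: [-0.5, -0.1, -2.5]
width: 0.0542
```

>>> {"method": "drive_tool", "body": {
  "targets": [
    {"grip":0.6,"dx":-0.03,"dy":0.006,"dz":0,"wx":0,"wy":0,"wz":0},
    {"grip":0.6,"dx":-0.0445,"dy":0.0094,"dz":0,"wx":0,"wy":0,"wz":0},
    {"grip":0.6,"dx":-0.0445,"dy":0.0094,"dz":0,"wx":0,"wy":0,"wz":0},
    {"grip":0.6,"dx":-0.0445,"dy":0.0094,"dz":0,"wx":0,"wy":0,"wz":0},
    {"grip":0.6,"dx":-0.0445,"dy":0.0094,"dz":0,"wx":0,"wy":0,"wz":0},
    {"grip":0.6,"dx":-0.0445,"dy":0.0094,"dz":0,"wx":0,"wy":0,"wz":0},
    {"grip":0.6,"dx":-0.0445,"dy":0.0094,"dz":0,"wx":0,"wy":0,"wz":0},
    {"grip":0.6,"dx":-0.0445,"dy":0.0094,"dz":0,"wx":0,"wy":0,"wz":0},
    {"grip":0.6,"dx":-0.0445,"dy":0.0094,"dz":0,"wx":0,"wy":0,"wz":0},
    {"grip":0.6,"dx":-0.0445,"dy":0.0094,"dz":0,"wx":0,"wy":0,"wz":0},
    {"grip":0.6,"dx":-0.0445,"dy":0.0094,"dz":0,"wx":0,"wy":0,"wz":0},
    {"grip":0.6,"dx":-0.0445,"dy":0.0094,"dz":0,"wx":0,"wy":0,"wz":0},
    {"grip":0.6,"dx":-0.0445,"dy":0.0094,"dz":0,"wx":0,"wy":0,"wz":0},
    {"grip":0.6,"dx":-0.0445,"dy":0.0094,"dz":0,"wx":0,"wy":0,"wz":0},
    {"grip":0.6,"dx":-0.03,"dy":0.006,"dz":0,"wx":0,"wy":0,"wz":0},
    {"grip":0.6,"dx":0,"dy":0,"dz":0,"wx":0,"wy":0,"wz":0},
    {"grip":0.6,"dx":0,"dy":0,"dz":0,"wx":0,"wy":0,"wz":0},
    {"grip":0.6,"dx":0,"dy":0,"dz":0,"wx":0,"wy":0,"wz":0},
    {"grip":0.6,"dx":0,"dy":0,"dz":0,"wx":0,"wy":0,"wz":0},
    {"grip":0.6,"dx":0,"dy":0,"dz":0,"wx":0,"wy":0,"wz":0}
  ]
}}

```text
time: 9.45
position: [0.465, -0.354, 0.2395]
tool_rot: [2.621, 1.731, 0.0]
force: [-0.2, -0.1, -2.1]
width: 0.054
```

Run:
```python
from h import *
s=sense(); print(s["time"],s["position"],s["width"],Ro.from_rotvec(s["tool_rot"]).as_matrix().round(4).tolist(),s["joints"].round(3))
im,d,K,W=grab("wrist"); np.savez("w2.npz",im=im,d=d,K=K,W=W); save("w2.png",im)
X=cloud(d,K,W); m=(X[...,2]>.058)&(X[...,2]<.075)&(np.hypot(X[...,0]-.505,X[...,1]+.257)<.03); v,u=np.nonzero(m); print("post top",X[m].mean(0) if m.any() else 0,m.sum(),u.mean(),v.mean())
```

```text
9.45 [ 0.46503287 -0.35402964  0.23946999] 0.0539815684469533 [[0.3925, 0.9197, 0.0001], [0.9197, -0.3925, 0.0], [0.0001, 0.0001, -1.0]] [-0.854  0.195  1.574  0.     1.373 -0.45 ]
post top [ 0.50978944 -0.26296065  0.06462878] 258 256.968992248062 68.16279069767442
```

View pics/w2.png

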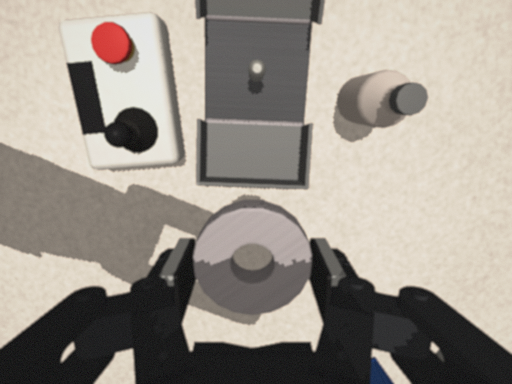

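Wrist view: ring held level (bore at about (252,258)), post tip at (257,68), hinge lines from (206,118) to (308,124) and (206,18) to (310,24). The pendant is to the left and the bottle to the right.

Run:
```python
from h import *
f=np.load("w2.npz"); im,d,K,W=[f[k] for k in("im","d","K","W")]
g=cv2.cvtColor(im,cv2.COLOR_RGB2GRAY); X=cloud(d,K,W)
print(g[56:82,248:268:1][::2].tolist())
for p in((206,118,308,124),(206,18,310,24)):
    a=ray(p[0],p[1],.013,K,W);b=ray(p[2],p[3],.013,K,W);print("hinge",a[:2],b[:2],(a+b)[:2]/2,np.degrees(np.arctan2(*(b-a)[[1,0]])))
# base plate points (z 0.012) extents
m=(abs(X[...,2]-.012)<.003)&(np.hypot(X[...,0]-.508,X[...,1]+.26)<.09)
print("plate",cv2.minAreaRect((X[m][:,:2]*1000).astype(np.float32)))
zt=.2513
# bore in hand: dark/lower region inside ring
s=(np.hypot(*(np.mgrid[:384,:512]-np.array([258,252])[:,None,None]))<34)
rt=np.nanmedian(X[...,2][(np.hypot(*(np.mgrid[:384,:512]-np.array([258,252])[:,None,None]))<45)&(np.hypot(*(np.mgrid[:384,:512]-np.array([258,252])[:,None,None]))>32)]); print("ring top z",rt)
bo=(s&(X[...,2]<rt-.01)).astype(np.uint8); v,u=np.nonzero(bo); print(bo.sum(),u.min(),u.max(),v.min(),v.max())
c,_=cv2.findContours(bo,0,1); c=max(c,key=len); P=np.array([ray(*q[0],rt,K,W) for q in c]); print("bore ell",cv2.fitEllipse((P[:,:2]*1000).astype(np.float32)))
ri=(np.hypot(*(np.mgrid[:384,:512]-np.array([255,252])[:,None,None]))<62)&(abs(X[...,2]-rt)<.002)
c,_=cv2.findContours(ri.astype(np.uint8),0,1);c=max(c,key=len);P=np.array([ray(*q[0],rt,K,W) for q in c]); print("rim",cv2.fitEllipse((P[:,:2]*1000).astype(np.float32)))
```

```text
[[97, 95, 97, 98, 96, 96, 97, 98, 96, 97, 96, 94, 95, 94, 96, 95, 96, 96, 95, 97], [96, 95, 97, 95, 94, 96, 96, 94, 97, 97, 99, 96, 94, 91, 96, 95, 96, 96, 95, 94], [96, 96, 93, 97, 102, 108, 114, 116, 119, 121, 116, 111, 107, 100, 95, 95, 95, 93, 95, 93], [97, 98, 102, 108, 117, 130, 139, 148, 151, 152, 150, 140, 129, 119, 107, 98, 95, 96, 95, 94], [95, 98, 106, 117, 133, 157, 181, 200, 208, 208, 202, 187, 164, 142, 123, 109, 97, 94, 96, 95], [93, 98, 108, 121, 147, 180, 203, 212, 214, 214, 217, 216, 197, 166, 133, 111, 99, 93, 95, 97], [89, 97, 102, 122, 153, 188, 204, 207, 208, 209, 212, 213, 202, 170, 132, 108, 95, 93, 92, 94], [86, 86, 91, 105, 133, 169, 196, 209, 210, 208, 205, 201, 182, 145, 112, 97, 90, 91, 93, 90], [88, 80, 83, 87, 96, 107, 136, 158, 171, 171, 165, 148, 122, 100, 92, 87, 87, 89, 94, 93], [87, 75, 74, 76, 81, 84, 87, 91, 94, 93, 92, 89, 88, 83, 81, 79, 84, 90, 94, 96], [86, 74, 69, 73, 75, 73, 77, 79, 78, 82, 78, 77, 80, 79, 76, 86, 92, 95, 95, 94], [94, 81, 69, 66, 69, 71, 75, 71, 74, 72, 72, 71, 68, 74, 78, 88, 96, 95, 98, 95], [78, 63, 58, 58, 62, 67, 68, 67, 72, 69, 66, 67, 68, 77, 88, 95, 96, 96, 95, 93]]
hinge [ 0.43881059 -0.28473434] [ 0.54281735 -0.33630109] [ 0.49081397 -0.31051772] -26.372301157135627
hinge [ 0.48244415 -0.19290955] [ 0.58031534 -0.24074754] [ 0.53137975 -0.21682855] -26.048695023302
plate ((493.67047119140625, -255.9809112548828), (119.40241241455078, 149.3621368408203), 64.60157012939453)
ring top z 0.25112379157227815
892 233 272 243 272
bore ell ((467.18121337890625, -351.48809814453125), (14.253805160522461, 17.46172523498535), 66.74691009521484)
rim ((466.1776123046875, -353.7978210449219), (54.458866119384766, 55.17759323120117), 60.90116882324219)
```

Run:
```python
from h import *
f=np.load("w2.npz"); p=ray(256.7,67.3,.068,f["K"],f["W"]); print("post wrist",p)
t=np.load("top.npz"); g=cv2.cvtColor(t["im"],cv2.COLOR_RGB2GRAY)[185:205,378:398].astype(float)
print(g[3:17,3:17].astype(int).tolist())
w=np.clip(g-110,0,None); v,u=np.mgrid[185:205,378:398]; u0=(u*w).sum()/w.sum();v0=(v*w).sum()/w.sum(); print(u0,v0,ray(u0,v0,.066,t["K"],t["W"]))
rim=np.array([.4662,-.3538]); print("rel",p[:2]-rim, Ro.from_rotvec(sense()["tool_rot"]).inv().apply(np.r_[p[:2]-rim,0]))
```

```text
post wrist [ 0.50969027 -0.26242912  0.068     ]
[[54, 53, 54, 55, 53, 52, 53, 54, 54, 54, 55, 52, 54, 53], [52, 56, 54, 54, 56, 53, 55, 54, 54, 53, 54, 54, 54, 53], [53, 55, 55, 55, 53, 52, 54, 53, 51, 52, 53, 55, 52, 52], [53, 55, 55, 52, 51, 53, 57, 60, 60, 55, 51, 53, 52, 53], [54, 54, 54, 55, 56, 56, 64, 76, 92, 96, 80, 59, 51, 52], [56, 57, 56, 56, 58, 60, 71, 89, 112, 124, 107, 71, 52, 51], [54, 56, 58, 59, 58, 61, 68, 83, 103, 111, 95, 63, 50, 53], [54, 57, 56, 56, 58, 57, 62, 69, 80, 85, 67, 53, 52, 53], [55, 54, 55, 54, 54, 54, 55, 58, 55, 51, 51, 50, 53, 52], [52, 54, 52, 52, 50, 48, 46, 43, 40, 44, 53, 51, 53, 53], [52, 50, 48, 47, 44, 39, 37, 37, 34, 47, 53, 53, 52, 55], [54, 53, 50, 42, 36, 33, 35, 35, 33, 46, 54, 52, 52, 53], [55, 56, 55, 50, 44, 42, 40, 41, 45, 50, 54, 54, 53, 55], [54, 55, 53, 55, 53, 54, 50, 50, 55, 54, 53, 52, 52, 53]]
389.88235294117646 193.05882352941177 [ 0.51025726 -0.26312867  0.066     ]
rel [0.04349027 0.09137088] [ 1.01109185e-01  4.11996217e-03 -4.38757662e-07]
```

>>> {"method": "drive_tool", "body": {
  "targets": [
    {"grip":0.6,"dx":0.034,"dy":0.0016,"dz":0,"wx":0,"wy":0,"wz":0},
    {"grip":0.6,"dx":0.034,"dy":0.0017,"dz":0,"wx":0,"wy":0,"wz":0},
    {"grip":0.6,"dx":0.033,"dy":0.0017,"dz":0,"wx":0,"wy":0,"wz":0},
    {"grip":0.6,"dx":0,"dy":0,"dz":0.03,"wx":0,"wy":0,"wz":0},
    {"grip":0.6,"dx":0,"dy":0,"dz":0.04,"wx":0,"wy":0,"wz":0},
    {"grip":0.6,"dx":0,"dy":0,"dz":0.04,"wx":0,"wy":0,"wz":0},
    {"grip":0.6,"dx":0,"dy":0,"dz":0.03,"wx":0,"wy":0,"wz":0},
    {"grip":0.6,"dx":0,"dy":0,"dz":0.015,"wx":0,"wy":0,"wz":0},
    {"grip":0.6,"dx":0,"dy":0,"dz":0,"wx":0,"wy":0,"wz":0},
    {"grip":0.6,"dx":0,"dy":0,"dz":0,"wx":0,"wy":0,"wz":0},
    {"grip":0.6,"dx":0,"dy":0,"dz":0,"wx":0,"wy":0,"wz":0},
    {"grip":0.6,"dx":0,"dy":0,"dz":0,"wx":0,"wy":0,"wz":0},
    {"grip":0.6,"dx":0,"dy":0,"dz":0,"wx":0,"wy":0,"wz":0}
  ]
}}

```text
time: 10.8
position: [0.5097, -0.2649, 0.0856]
tool_rot: [2.621, 1.728, 0.001]
force: [-0.2, -0.3, -1.8]
width: 0.0543
```

Run:
```python
from h import *
s=sense(); print(loc([.5097,-.2627,.075]),s["position"],s["force"],s["qvel"].round(3))
im,d,K,W=grab("side"); save("s2.png",cv2.resize(im[100:260,250:440],None,fx=3,fy=3))
```

```text
[ 0.00200994 -0.00086476  0.01062818] [ 0.50968362 -0.26487246  0.08563137] [-0.24594843 -0.28232857 -1.81262703] [-0.001  0.006  0.008  0.001 -0.001  0.001]
```

>>> {"method": "drive_tool", "body": {
  "targets": [
    {"grip":0.6,"dx":0.0015,"dy":-0.0011,"dz":0.005,"wx":0,"wy":0,"wz":0},
    {"grip":0.6,"dx":0,"dy":0,"dz":0.006,"wx":0,"wy":0,"wz":0},
    {"grip":0.6,"dx":0,"dy":0,"dz":0.005,"wx":0,"wy":0,"wz":0},
    {"grip":0.6,"dx":0,"dy":0,"dz":0.003,"wx":0,"wy":0,"wz":0},
    {"grip":0.6,"dx":0,"dy":0,"dz":0,"wx":0,"wy":0,"wz":0},
    {"grip":0.6,"dx":0,"dy":0,"dz":0,"wx":0,"wy":0,"wz":0},
    {"grip":0.6,"dx":0,"dy":0,"dz":0,"wx":0,"wy":0,"wz":0},
    {"grip":0.6,"dx":0,"dy":0,"dz":0,"wx":0,"wy":0,"wz":0}
  ]
}}

```text
time: 11.65
position: [0.5087, -0.2626, 0.0656]
tool_rot: [2.622, 1.729, 0.0]
force: [0.5, 0.0, -2.0]
width: 0.0544
```

Run:
```python
from h import *
s=sense(); print(loc([.5097,-.2627,.013]),s["position"],s["force"],s["moment"])
```

```text
[0.0003099  0.0008869  0.05255096] [ 0.50874321 -0.26262061  0.06555058] [ 0.48406102  0.01952995 -1.96807995] [0.04104577 0.01365263 0.01825607]
```

>>> {"method": "drive_tool", "body": {
  "targets": [
    {"grip":0.6,"dx":0,"dy":0.0003,"dz":0.003,"wx":0,"wy":0,"wz":0},
    {"grip":0.6,"dx":0,"dy":0,"dz":0.003,"wx":0,"wy":0,"wz":0},
    {"grip":0.6,"dx":0,"dy":0,"dz":0.003,"wx":0,"wy":0,"wz":0},
    {"grip":0.6,"dx":0,"dy":0,"dz":0.003,"wx":0,"wy":0,"wz":0},
    {"grip":0.6,"dx":0,"dy":0,"dz":0,"wx":0,"wy":0,"wz":0},
    {"grip":0.6,"dx":0,"dy":0,"dz":0,"wx":0,"wy":0,"wz":0}
  ]
}}

```text
time: 12.25
position: [0.5087, -0.2625, 0.0531]
tool_rot: [-2.622, -1.729, 0.0]
force: [0.1, 0.3, -0.9]
width: 0.0542
```

>>> {"method": "drive_tool", "body": {
  "targets": [
    {"grip":0.6,"dx":0,"dy":0,"dz":0.004,"wx":0,"wy":0,"wz":0},
    {"grip":0.6,"dx":0,"dy":0,"dz":0.004,"wx":0,"wy":0,"wz":0},
    {"grip":0.6,"dx":0,"dy":0,"dz":0.004,"wx":0,"wy":0,"wz":0},
    {"grip":0.6,"dx":0,"dy":0,"dz":0.004,"wx":0,"wy":0,"wz":0},
    {"grip":0.6,"dx":0,"dy":0,"dz":0.004,"wx":0,"wy":0,"wz":0},
    {"grip":0.6,"dx":0,"dy":0,"dz":0.004,"wx":0,"wy":0,"wz":0},
    {"grip":0.6,"dx":0,"dy":0,"dz":0,"wx":0,"wy":0,"wz":0},
    {"grip":0.6,"dx":0,"dy":0,"dz":0,"wx":0,"wy":0,"wz":0}
  ]
}}

```text
time: 13.05
position: [0.5088, -0.2625, 0.0291]
tool_rot: [-2.623, -1.729, 0.0]
force: [-0.4, -0.1, -1.2]
width: 0.0538
```

>>> {"method": "drive_tool", "body": {
  "targets": [
    {"grip":0.6,"dx":0,"dy":0,"dz":0.004,"wx":0,"wy":0,"wz":0},
    {"grip":0.6,"dx":0,"dy":0,"dz":0.004,"wx":0,"wy":0,"wz":0},
    {"grip":0.6,"dx":0,"dy":0,"dz":0.003,"wx":0,"wy":0,"wz":0},
    {"grip":0.6,"dx":0,"dy":0,"dz":0.002,"wx":0,"wy":0,"wz":0},
    {"grip":0.6,"dx":0,"dy":0,"dz":0.002,"wx":0,"wy":0,"wz":0},
    {"grip":0.6,"dx":0,"dy":0,"dz":0,"wx":0,"wy":0,"wz":0},
    {"grip":0.6,"dx":0,"dy":0,"dz":0,"wx":0,"wy":0,"wz":0},
    {"grip":0.6,"dx":0,"dy":0,"dz":0,"wx":0,"wy":0,"wz":0}
  ]
}}

```text
time: 13.85
position: [0.5088, -0.2626, 0.0144]
tool_rot: [-2.623, -1.729, -0.0]
force: [-1.7, 0.8, -0.9]
width: 0.054
```

>>> {"method": "drive_tool", "body": {
  "targets": [
    {"grip":0.6,"dx":0,"dy":0,"dz":0.0006,"wx":0,"wy":0,"wz":0},
    {"grip":0.6,"dx":0,"dy":0,"dz":0,"wx":0,"wy":0,"wz":0},
    {"grip":0.6,"dx":0,"dy":0,"dz":0,"wx":0,"wy":0,"wz":0}
  ]
}}

```text
time: 14.15
position: [0.5088, -0.2626, 0.0143]
tool_rot: [-2.623, -1.729, 0.0]
force: [-2.8, 1.5, 6.1]
width: 0.0538
```

>>> {"method": "drive_tool", "body": {
  "targets": [
    {"grip":0.45,"dx":0,"dy":0,"dz":0,"wx":0,"wy":0,"wz":0},
    {"grip":0.3,"dx":0,"dy":0,"dz":0,"wx":0,"wy":0,"wz":0},
    {"grip":0.2,"dx":0,"dy":0,"dz":0,"wx":0,"wy":0,"wz":0},
    {"grip":0.15,"dx":0,"dy":0,"dz":0,"wx":0,"wy":0,"wz":0},
    {"grip":0.15,"dx":0,"dy":0,"dz":0,"wx":0,"wy":0,"wz":0},
    {"grip":0.15,"dx":0,"dy":0,"dz":-0.01,"wx":0,"wy":0,"wz":0},
    {"grip":0.15,"dx":0,"dy":0,"dz":-0.03,"wx":0,"wy":0,"wz":0},
    {"grip":0.15,"dx":0,"dy":0,"dz":-0.045,"wx":0,"wy":0,"wz":0},
    {"grip":0.15,"dx":0,"dy":0,"dz":-0.045,"wx":0,"wy":0,"wz":0},
    {"grip":0.15,"dx":0,"dy":0,"dz":-0.045,"wx":0,"wy":0,"wz":0},
    {"grip":0.15,"dx":0,"dy":0,"dz":-0.045,"wx":0,"wy":0,"wz":0},
    {"grip":0.15,"dx":0.02,"dy":-0.005,"dz":0,"wx":0,"wy":0,"wz":0},
    {"grip":0.15,"dx":0.0443,"dy":-0.0111,"dz":0,"wx":0,"wy":0,"wz":0},
    {"grip":0.15,"dx":0.0443,"dy":-0.0111,"dz":0,"wx":0,"wy":0,"wz":0},
    {"grip":0.15,"dx":0.0443,"dy":-0.0111,"dz":0,"wx":0,"wy":0,"wz":0},
    {"grip":0.15,"dx":0.0443,"dy":-0.0111,"dz":0,"wx":0,"wy":0,"wz":0},
    {"grip":0.15,"dx":0.0443,"dy":-0.0111,"dz":0,"wx":0,"wy":0,"wz":0},
    {"grip":0.15,"dx":0.0443,"dy":-0.0111,"dz":0,"wx":0,"wy":0,"wz":0},
    {"grip":0.15,"dx":0.02,"dy":-0.005,"dz":0,"wx":0,"wy":0,"wz":0},
    {"grip":0.15,"dx":0,"dy":0,"dz":0,"wx":0,"wy":0,"wz":0}
  ]
}}

```text
time: 16.15
position: [0.5589, 0.0516, 0.2345]
tool_rot: [-2.619, -1.735, -0.002]
force: [-0.4, -1.0, 0.3]
width: 0.0725
```

```bash
cat >> h.py <<'E'
def rings(im,d,K,W,guess,z=.017,tol=.0025):
    "rim circle of the level top face at height z nearest each guess"
    X=cloud(d,K,W)
    for n,(gx,gy,r) in guess.items():
        m=((abs(X[...,2]-z)<tol)&(np.hypot(X[...,0]-gx,X[...,1]-gy)<r+.012)).astype(np.uint8)
        m=cv2.morphologyEx(m,cv2.MORPH_CLOSE,np.ones((3,3)))
        c,_=cv2.findContours(m,0,1)
        if not c: print(n,"none"); continue
        c=max(c,key=cv2.contourArea); P=np.array([ray(*q[0],z,K,W)[:2] for q in c])*1000
        (x,y),D,_=cv2.fitEllipse(P.astype(np.float32)); print(n,"c",round(x,1),round(y,1),"diam",np.round(D,1),"zmed",np.nanmedian(X[...,2][m>0]).round(4),"px",c.mean((0,1)).round())
E
python3 - <<'E'
from h import *
s=sense();print(s["qvel"].round(2),s["position"])
a=grab("wrist"); np.savez("w3.npz",im=a[0],d=a[1],K=a[2],W=a[3])
G=dict(med=(.5824,.1063,.023),small=(.4471,.1802,.018),disc=(.6224,.171,.023))
rings(*a,G)
f=np.load("w1.npz");print("w1");rings(*[f[k] for k in("im","d","K","W")],dict(G,large=(.5935,.2846,.028)))
print(loc([.5824,.1063,.005]))
b=grab("top"); rings(*b,dict(L=(.51,-.263,.028)),z=.026,tol=.006)
save("m.png",np.hstack([a[0][:,:400],cv2.resize(b[0][150:238,335:440],(400,384))]))
E
```

```text
[-0.06 -0.    0.01 -0.03 -0.   -0.04] [0.5589266  0.05160232 0.23446298]
med c 583.8 105.5 diam [44.1 44.3] zmed 0.0168 px [253. 113.]
small c 449.1 179.5 diam [34.1 34.7] zmed 0.0166 px [112.  98.]
disc c 623.6 170.1 diam [44.1 44.7] zmed 0.0169 px [264.  38.]
w1
med c 583.7 107.3 diam [43.2 45.3] zmed 0.0168 px [186. 287.]
small c 448.6 181.3 diam [34.2 34.7] zmed 0.0166 px [103. 194.]
disc c 623.3 171.8 diam [44.2 44.9] zmed 0.0169 px [235. 259.]
large c 594.0 284.9 diam [54.  54.1] zmed 0.0169 px [254. 168.]
[ 0.06113781 -0.00056005  0.22929003]
L c 507.5 -260.6 diam [52.7 55.3] zmed 0.0266 px [384. 196.]
```

View pics/m.png

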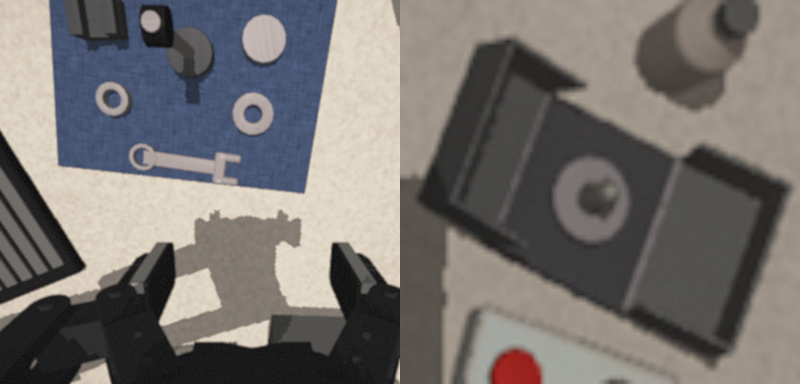

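Left: wrist view, medium ring (253,113), disc (264,38), spanner clear below it. Right: large ring lying flat round the post. On to the medium ring.

>>> {"method": "drive_tool", "body": {
  "targets": [
    {"grip":0.15,"dx":0.03,"dy":0,"dz":0.02,"wx":0,"wy":0,"wz":0},
    {"grip":0.15,"dx":0.025,"dy":0,"dz":0.04,"wx":0,"wy":0,"wz":0},
    {"grip":0.15,"dx":0,"dy":0,"dz":0.045,"wx":0,"wy":0,"wz":0},
    {"grip":0.15,"dx":0,"dy":0,"dz":0.045,"wx":0,"wy":0,"wz":0},
    {"grip":0.15,"dx":0,"dy":0,"dz":0.03,"wx":0,"wy":0,"wz":0},
    {"grip":0.15,"dx":0,"dy":0,"dz":0,"wx":0,"wy":0,"wz":0},
    {"grip":0.15,"dx":0,"dy":0,"dz":0,"wx":0,"wy":0,"wz":0},
    {"grip":0.15,"dx":0,"dy":0,"dz":0,"wx":0,"wy":0,"wz":0},
    {"grip":0.15,"dx":0,"dy":0,"dz":0,"wx":0,"wy":0,"wz":0},
    {"grip":0.15,"dx":0,"dy":0,"dz":0,"wx":0,"wy":0,"wz":0}
  ]
}}

```text
time: 17.25
position: [0.5819, 0.099, 0.0556]
tool_rot: [2.621, 1.728, 0.004]
force: [-0.6, 0.4, -0.6]
width: 0.0727
```

Run:
```python
from h import *
a=grab("wrist"); rings(*a,dict(med=(.5832,.1064,.023)));print(loc([.5833,.1064,.005]))
```

```text
med c 583.8 105.8 diam [44.3 44.7] zmed 0.0169 px [249. 211.]
[ 0.00732245 -0.0013887   0.05021636]
```

>>> {"method": "drive_tool", "body": {
  "targets": [
    {"grip":0.15,"dx":0.007,"dy":-0.001,"dz":0.015,"wx":0,"wy":0,"wz":0},
    {"grip":0.15,"dx":0,"dy":0,"dz":0.015,"wx":0,"wy":0,"wz":0},
    {"grip":0.15,"dx":0,"dy":0,"dz":0.01,"wx":0,"wy":0,"wz":0},
    {"grip":0.15,"dx":0,"dy":0,"dz":0.006,"wx":0,"wy":0,"wz":0},
    {"grip":0.15,"dx":0,"dy":0,"dz":0,"wx":0,"wy":0,"wz":0},
    {"grip":0.15,"dx":0,"dy":0,"dz":0,"wx":0,"wy":0,"wz":0},
    {"grip":0.15,"dx":0,"dy":0,"dz":0,"wx":0,"wy":0,"wz":0}
  ]
}}

```text
time: 18.0
position: [0.583, 0.1059, 0.0082]
tool_rot: [2.622, 1.729, 0.001]
force: [0.6, 0.1, 0.5]
width: 0.0728
```

Run:
```python
from h import *
print(loc([.5836,.1060,.0055]),sense()["force"])
```

```text
[0.00030217 0.00053479 0.00267415] [0.59493978 0.10780212 0.49836268]
```

>>> {"method": "drive_tool", "body": {
  "newtons": 40,
  "targets": [
    {"grip":0.25,"dx":0.0003,"dy":0.0004,"dz":0.0018,"wx":0,"wy":0,"wz":0},
    {"grip":0.35,"dx":0,"dy":0,"dz":0,"wx":0,"wy":0,"wz":0},
    {"grip":0.5,"dx":0,"dy":0,"dz":0,"wx":0,"wy":0,"wz":0},
    {"grip":0.7,"dx":0,"dy":0,"dz":0,"wx":0,"wy":0,"wz":0},
    {"grip":0.7,"dx":0,"dy":0,"dz":0,"wx":0,"wy":0,"wz":0},
    {"grip":0.7,"dx":0,"dy":0,"dz":0,"wx":0,"wy":0,"wz":0},
    {"grip":0.7,"dx":0,"dy":0,"dz":0,"wx":0,"wy":0,"wz":0}
  ]
}}

```text
time: 18.7
position: [0.583, 0.1061, 0.0067]
tool_rot: [2.623, 1.729, 0.0]
force: [-1.9, 0.2, 5.4]
width: 0.044
```

>>> {"method": "drive_tool", "body": {
  "targets": [
    {"grip":0.7,"dx":0,"dy":0,"dz":-0.01,"wx":0,"wy":0,"wz":0},
    {"grip":0.7,"dx":0,"dy":0,"dz":-0.035,"wx":0,"wy":0,"wz":0},
    {"grip":0.7,"dx":0,"dy":0,"dz":-0.045,"wx":0,"wy":0,"wz":0},
    {"grip":0.7,"dx":0,"dy":0,"dz":-0.045,"wx":0,"wy":0,"wz":0},
    {"grip":0.7,"dx":0,"dy":0,"dz":-0.025,"wx":0,"wy":0,"wz":0},
    {"grip":0.7,"dx":-0.022,"dy":0.0046,"dz":0,"wx":0,"wy":0,"wz":0},
    {"grip":0.7,"dx":-0.0463,"dy":0.00975,"dz":0,"wx":0,"wy":0,"wz":0},
    {"grip":0.7,"dx":-0.0463,"dy":0.00975,"dz":0,"wx":0,"wy":0,"wz":0},
    {"grip":0.7,"dx":-0.0463,"dy":0.00975,"dz":0,"wx":0,"wy":0,"wz":0},
    {"grip":0.7,"dx":-0.0463,"dy":0.00975,"dz":0,"wx":0,"wy":0,"wz":0},
    {"grip":0.7,"dx":-0.0463,"dy":0.00975,"dz":0,"wx":0,"wy":0,"wz":0},
    {"grip":0.7,"dx":-0.0463,"dy":0.00975,"dz":0,"wx":0,"wy":0,"wz":0},
    {"grip":0.7,"dx":-0.0463,"dy":0.00975,"dz":0,"wx":0,"wy":0,"wz":0},
    {"grip":0.7,"dx":-0.022,"dy":0.0046,"dz":0,"wx":0,"wy":0,"wz":0},
    {"grip":0.7,"dx":0,"dy":0,"dz":0.03,"wx":0,"wy":0,"wz":0},
    {"grip":0.7,"dx":0,"dy":0,"dz":0.03,"wx":0,"wy":0,"wz":0},
    {"grip":0.7,"dx":0,"dy":0,"dz":0.01,"wx":0,"wy":0,"wz":0},
    {"grip":0.7,"dx":0,"dy":0,"dz":0,"wx":0,"wy":0,"wz":0},
    {"grip":0.7,"dx":0,"dy":0,"dz":0,"wx":0,"wy":0,"wz":0},
    {"grip":0.7,"dx":0,"dy":0,"dz":0,"wx":0,"wy":0,"wz":0}
  ]
}}

```text
time: 20.7
position: [0.5103, -0.2633, 0.0978]
tool_rot: [2.62, 1.728, 0.001]
force: [0.5, 0.0, -1.2]
width: 0.0438
```

Run:
```python
from h import *
print(loc([.5090,-.2627,.072]),sense()["qvel"].round(3))
```

```text
[ 4.76633959e-05 -1.46990421e-03  2.57726102e-02] [-0.    -0.002  0.002  0.001 -0.003 -0.001]
```

>>> {"method": "drive_tool", "body": {
  "targets": [
    {"grip":0.7,"dx":0,"dy":-0.0012,"dz":0.01,"wx":0,"wy":0,"wz":0},
    {"grip":0.7,"dx":0,"dy":0,"dz":0.01,"wx":0,"wy":0,"wz":0},
    {"grip":0.7,"dx":0,"dy":0,"dz":0.006,"wx":0,"wy":0,"wz":0},
    {"grip":0.7,"dx":0,"dy":0,"dz":0.004,"wx":0,"wy":0,"wz":0},
    {"grip":0.7,"dx":0,"dy":0,"dz":0,"wx":0,"wy":0,"wz":0},
    {"grip":0.7,"dx":0,"dy":0,"dz":0,"wx":0,"wy":0,"wz":0},
    {"grip":0.7,"dx":0,"dy":0,"dz":0,"wx":0,"wy":0,"wz":0},
    {"grip":0.7,"dx":0,"dy":0,"dz":0,"wx":0,"wy":0,"wz":0}
  ]
}}

```text
time: 21.5
position: [0.5082, -0.2624, 0.0663]
tool_rot: [2.622, 1.729, 0.0]
force: [0.4, -0.3, -1.3]
width: 0.0439
```

>>> {"method": "drive_tool", "body": {
  "targets": [
    {"grip":0.7,"dx":0,"dy":0.0006,"dz":0.003,"wx":0,"wy":0,"wz":0},
    {"grip":0.7,"dx":0,"dy":0,"dz":0.003,"wx":0,"wy":0,"wz":0},
    {"grip":0.7,"dx":0,"dy":0,"dz":0.003,"wx":0,"wy":0,"wz":0},
    {"grip":0.7,"dx":0,"dy":0,"dz":0.003,"wx":0,"wy":0,"wz":0},
    {"grip":0.7,"dx":0,"dy":0,"dz":0,"wx":0,"wy":0,"wz":0},
    {"grip":0.7,"dx":0,"dy":0,"dz":0,"wx":0,"wy":0,"wz":0}
  ]
}}

```text
time: 22.1
position: [0.5084, -0.2624, 0.0537]
tool_rot: [-2.622, -1.729, 0.0]
force: [-0.4, 0.3, -0.8]
width: 0.0437
```

>>> {"method": "drive_tool", "body": {
  "targets": [
    {"grip":0.7,"dx":0,"dy":0.0002,"dz":0.004,"wx":0,"wy":0,"wz":0},
    {"grip":0.7,"dx":0,"dy":0,"dz":0.004,"wx":0,"wy":0,"wz":0},
    {"grip":0.7,"dx":0,"dy":0,"dz":0.004,"wx":0,"wy":0,"wz":0},
    {"grip":0.7,"dx":0,"dy":0,"dz":0.004,"wx":0,"wy":0,"wz":0},
    {"grip":0.7,"dx":0,"dy":0,"dz":0.004,"wx":0,"wy":0,"wz":0},
    {"grip":0.7,"dx":0,"dy":0,"dz":0.002,"wx":0,"wy":0,"wz":0},
    {"grip":0.7,"dx":0,"dy":0,"dz":0.0015,"wx":0,"wy":0,"wz":0},
    {"grip":0.7,"dx":0,"dy":0,"dz":0,"wx":0,"wy":0,"wz":0},
    {"grip":0.7,"dx":0,"dy":0,"dz":0,"wx":0,"wy":0,"wz":0},
    {"grip":0.7,"dx":0,"dy":0,"dz":0,"wx":0,"wy":0,"wz":0}
  ]
}}

```text
time: 23.1
position: [0.5089, -0.2627, 0.0306]
tool_rot: [2.622, 1.729, 0.0]
force: [-0.0, 0.3, -1.3]
width: 0.0443
```

>>> {"method": "drive_tool", "body": {
  "targets": [
    {"grip":0.7,"dx":0,"dy":0,"dz":0.0008,"wx":0,"wy":0,"wz":0},
    {"grip":0.7,"dx":0,"dy":0,"dz":0,"wx":0,"wy":0,"wz":0},
    {"grip":0.7,"dx":0,"dy":0,"dz":0.0005,"wx":0,"wy":0,"wz":0},
    {"grip":0.7,"dx":0,"dy":0,"dz":0,"wx":0,"wy":0,"wz":0},
    {"grip":0.7,"dx":0,"dy":0,"dz":0,"wx":0,"wy":0,"wz":0}
  ]
}}

```text
time: 23.6
position: [0.5089, -0.2627, 0.0297]
tool_rot: [2.622, 1.729, 0.0]
force: [-1.8, 1.5, 5.0]
width: 0.0442
```

>>> {"method": "drive_tool", "body": {
  "targets": [
    {"grip":0.55,"dx":0,"dy":0,"dz":0,"wx":0,"wy":0,"wz":0},
    {"grip":0.4,"dx":0,"dy":0,"dz":0,"wx":0,"wy":0,"wz":0},
    {"grip":0.25,"dx":0,"dy":0,"dz":0,"wx":0,"wy":0,"wz":0},
    {"grip":0.25,"dx":0,"dy":0,"dz":0,"wx":0,"wy":0,"wz":0},
    {"grip":0.25,"dx":0,"dy":0,"dz":-0.01,"wx":0,"wy":0,"wz":0},
    {"grip":0.25,"dx":0,"dy":0,"dz":-0.03,"wx":0,"wy":0,"wz":0},
    {"grip":0.25,"dx":0,"dy":0,"dz":-0.045,"wx":0,"wy":0,"wz":0},
    {"grip":0.25,"dx":0,"dy":0,"dz":-0.045,"wx":0,"wy":0,"wz":0},
    {"grip":0.25,"dx":0,"dy":0,"dz":-0.045,"wx":0,"wy":0,"wz":0},
    {"grip":0.25,"dx":0.022,"dy":-0.0132,"dz":0,"wx":0,"wy":0,"wz":0},
    {"grip":0.25,"dx":0.0423,"dy":-0.0254,"dz":0,"wx":0,"wy":0,"wz":0},
    {"grip":0.25,"dx":0.0423,"dy":-0.0254,"dz":0,"wx":0,"wy":0,"wz":0},
    {"grip":0.25,"dx":0.0423,"dy":-0.0254,"dz":0,"wx":0,"wy":0,"wz":0},
    {"grip":0.25,"dx":0.0423,"dy":-0.0254,"dz":0,"wx":0,"wy":0,"wz":0},
    {"grip":0.25,"dx":0.0423,"dy":-0.0254,"dz":0,"wx":0,"wy":0,"wz":0},
    {"grip":0.25,"dx":0.0423,"dy":-0.0254,"dz":0,"wx":0,"wy":0,"wz":0},
    {"grip":0.25,"dx":0.0423,"dy":-0.0254,"dz":0,"wx":0,"wy":0,"wz":0},
    {"grip":0.25,"dx":0.0423,"dy":-0.0254,"dz":0,"wx":0,"wy":0,"wz":0},
    {"grip":0.25,"dx":0.022,"dy":-0.0132,"dz":0,"wx":0,"wy":0,"wz":0},
    {"grip":0.25,"dx":0,"dy":0,"dz":0,"wx":0,"wy":0,"wz":0}
  ]
}}

```text
time: 25.6
position: [0.4475, 0.1824, 0.2048]
tool_rot: [-2.618, -1.735, -0.002]
force: [-0.6, -1.0, 1.0]
width: 0.064
```

>>> {"method": "drive_tool", "body": {
  "targets": [
    {"grip":0.25,"dx":0,"dy":0,"dz":0.035,"wx":0,"wy":0,"wz":0},
    {"grip":0.25,"dx":0,"dy":0,"dz":0.04,"wx":0,"wy":0,"wz":0},
    {"grip":0.25,"dx":0,"dy":0,"dz":0.035,"wx":0,"wy":0,"wz":0},
    {"grip":0.25,"dx":0,"dy":0,"dz":0.03,"wx":0,"wy":0,"wz":0},
    {"grip":0.25,"dx":0,"dy":0,"dz":0,"wx":0,"wy":0,"wz":0},
    {"grip":0.25,"dx":0,"dy":0,"dz":0,"wx":0,"wy":0,"wz":0},
    {"grip":0.25,"dx":0,"dy":0,"dz":0,"wx":0,"wy":0,"wz":0},
    {"grip":0.25,"dx":0,"dy":0,"dz":0,"wx":0,"wy":0,"wz":0},
    {"grip":0.25,"dx":0,"dy":0,"dz":0,"wx":0,"wy":0,"wz":0},
    {"grip":0.25,"dx":0,"dy":0,"dz":0,"wx":0,"wy":0,"wz":0}
  ]
}}

```text
time: 26.6
position: [0.4489, 0.1795, 0.065]
tool_rot: [2.622, 1.729, 0.002]
force: [-0.7, 0.4, -0.3]
width: 0.0637
```

Run:
```python
from h import *
a=grab("wrist"); rings(*a,dict(small=(.4483,.1805,.018)));print(loc([.4487,.1803,.0055]),sense()["joints"].round(2))
b=grab("top"); rings(*b,dict(M=(.51,-.263,.023)),z=.040,tol=.006)
save("m2.png",np.hstack([a[0][:,60:460],cv2.resize(b[0][150:238,335:440],(400,384))]))
```

```text
small c 448.5 180.5 diam [34.5 34.8] zmed 0.0167 px [249. 216.]
[ 0.00070209 -0.00042724  0.05922512] [ 0.13  0.21  1.96 -0.    0.98  0.54]
M c 507.2 -261.2 diam [42.9 45.1] zmed 0.0404 px [386. 195.]
```

View pics/m2.png

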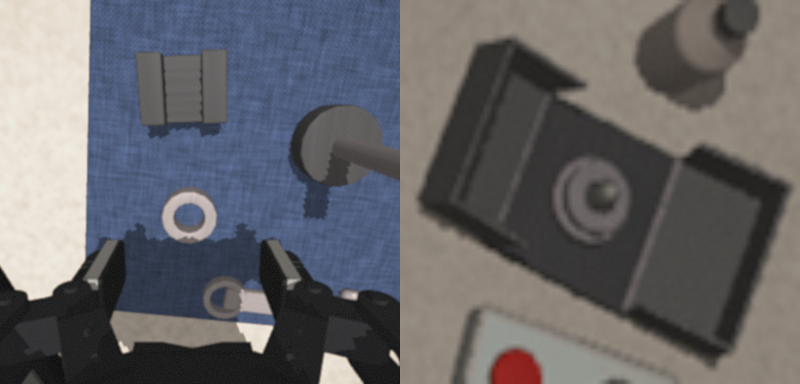

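Left: the small ring (189,216 in the crop) sits between the fingers. Right: medium and large are stacked on the post. Next I'll grip the small ring.

>>> {"method": "drive_tool", "body": {
  "targets": [
    {"grip":0.25,"dx":0.0008,"dy":-0.0005,"dz":0.02,"wx":0,"wy":0,"wz":0},
    {"grip":0.25,"dx":0,"dy":0,"dz":0.018,"wx":0,"wy":0,"wz":0},
    {"grip":0.25,"dx":0,"dy":0,"dz":0.012,"wx":0,"wy":0,"wz":0},
    {"grip":0.25,"dx":0,"dy":0,"dz":0.006,"wx":0,"wy":0,"wz":0},
    {"grip":0.25,"dx":0,"dy":0,"dz":0,"wx":0,"wy":0,"wz":0},
    {"grip":0.25,"dx":0,"dy":0,"dz":0,"wx":0,"wy":0,"wz":0},
    {"grip":0.25,"dx":0,"dy":0,"dz":0,"wx":0,"wy":0,"wz":0},
    {"grip":0.25,"dx":0,"dy":0,"dz":0,"wx":0,"wy":0,"wz":0}
  ]
}}

```text
time: 27.5
position: [0.4488, 0.1804, 0.0088]
tool_rot: [2.622, 1.729, 0.002]
force: [0.2, -0.6, 0.1]
width: 0.0643
```

Run:
```python
from h import *
print(loc([.4486,.1804,.0065]),sense()["force"])
```

```text
[-0.00012241 -0.00018251  0.00225101] [ 0.20130711 -0.55960727  0.10336547]
```

>>> {"method": "drive_tool", "body": {
  "newtons": 40,
  "targets": [
    {"grip":0.35,"dx":0,"dy":0,"dz":0.0016,"wx":0,"wy":0,"wz":0},
    {"grip":0.5,"dx":0,"dy":0,"dz":0,"wx":0,"wy":0,"wz":0},
    {"grip":0.65,"dx":0,"dy":0,"dz":0,"wx":0,"wy":0,"wz":0},
    {"grip":0.8,"dx":0,"dy":0,"dz":0,"wx":0,"wy":0,"wz":0},
    {"grip":0.8,"dx":0,"dy":0,"dz":0,"wx":0,"wy":0,"wz":0},
    {"grip":0.8,"dx":0,"dy":0,"dz":0,"wx":0,"wy":0,"wz":0},
    {"grip":0.8,"dx":0,"dy":0,"dz":0,"wx":0,"wy":0,"wz":0}
  ]
}}

```text
time: 28.2
position: [0.4483, 0.1803, 0.0069]
tool_rot: [-2.623, -1.729, 0.0]
force: [-1.9, 0.0, 4.7]
width: 0.0342
```

>>> {"method": "drive_tool", "body": {
  "targets": [
    {"grip":0.8,"dx":0,"dy":0,"dz":-0.01,"wx":0,"wy":0,"wz":0},
    {"grip":0.8,"dx":0,"dy":0,"dz":-0.035,"wx":0,"wy":0,"wz":0},
    {"grip":0.8,"dx":0,"dy":0,"dz":-0.045,"wx":0,"wy":0,"wz":0},
    {"grip":0.8,"dx":0,"dy":0,"dz":-0.045,"wx":0,"wy":0,"wz":0},
    {"grip":0.8,"dx":0,"dy":0,"dz":-0.025,"wx":0,"wy":0,"wz":0},
    {"grip":0.8,"dx":-0.0224,"dy":0.0136,"dz":0,"wx":0,"wy":0,"wz":0},
    {"grip":0.8,"dx":-0.0423,"dy":0.0254,"dz":0,"wx":0,"wy":0,"wz":0},
    {"grip":0.8,"dx":-0.0423,"dy":0.0254,"dz":0,"wx":0,"wy":0,"wz":0},
    {"grip":0.8,"dx":-0.0423,"dy":0.0254,"dz":0,"wx":0,"wy":0,"wz":0},
    {"grip":0.8,"dx":-0.0423,"dy":0.0254,"dz":0,"wx":0,"wy":0,"wz":0},
    {"grip":0.8,"dx":-0.0423,"dy":0.0254,"dz":0,"wx":0,"wy":0,"wz":0},
    {"grip":0.8,"dx":-0.0423,"dy":0.0254,"dz":0,"wx":0,"wy":0,"wz":0},
    {"grip":0.8,"dx":-0.0423,"dy":0.0254,"dz":0,"wx":0,"wy":0,"wz":0},
    {"grip":0.8,"dx":-0.0423,"dy":0.0254,"dz":0,"wx":0,"wy":0,"wz":0},
    {"grip":0.8,"dx":-0.0224,"dy":0.0136,"dz":0,"wx":0,"wy":0,"wz":0},
    {"grip":0.8,"dx":0,"dy":0,"dz":0.03,"wx":0,"wy":0,"wz":0},
    {"grip":0.8,"dx":0,"dy":0,"dz":0.03,"wx":0,"wy":0,"wz":0},
    {"grip":0.8,"dx":0,"dy":0,"dz":0.01,"wx":0,"wy":0,"wz":0},
    {"grip":0.8,"dx":0,"dy":0,"dz":0,"wx":0,"wy":0,"wz":0},
    {"grip":0.8,"dx":0,"dy":0,"dz":0,"wx":0,"wy":0,"wz":0}
  ]
}}

```text
time: 30.2
position: [0.5096, -0.2629, 0.0978]
tool_rot: [2.621, 1.729, 0.001]
force: [0.1, -0.5, -0.3]
width: 0.0341
```

>>> {"method": "drive_tool", "body": {
  "targets": [
    {"grip":0.8,"dx":0,"dy":0,"dz":0,"wx":0,"wy":0,"wz":0},
    {"grip":0.8,"dx":0,"dy":0,"dz":0,"wx":0,"wy":0,"wz":0}
  ]
}}

```text
time: 30.4
position: [0.5099, -0.2631, 0.0981]
tool_rot: [2.62, 1.728, 0.001]
force: [-0.3, 1.3, -0.1]
width: 0.0342
```

Run:
```python
from h import *
print(loc([.5090,-.2627,.067]),sense()["qvel"].round(3))
```

```text
[ 5.90516920e-05 -1.08941445e-03  3.11470434e-02] [-0.001  0.004  0.007  0.001 -0.003 -0.002]
```

>>> {"method": "drive_tool", "body": {
  "targets": [
    {"grip":0.8,"dx":0,"dy":-0.0006,"dz":0.01,"wx":0,"wy":0,"wz":0},
    {"grip":0.8,"dx":0,"dy":0,"dz":0.01,"wx":0,"wy":0,"wz":0},
    {"grip":0.8,"dx":0,"dy":0,"dz":0.006,"wx":0,"wy":0,"wz":0},
    {"grip":0.8,"dx":0,"dy":0,"dz":0.004,"wx":0,"wy":0,"wz":0},
    {"grip":0.8,"dx":0,"dy":0,"dz":0,"wx":0,"wy":0,"wz":0},
    {"grip":0.8,"dx":0,"dy":0,"dz":0,"wx":0,"wy":0,"wz":0},
    {"grip":0.8,"dx":0,"dy":0,"dz":0,"wx":0,"wy":0,"wz":0},
    {"grip":0.8,"dx":0,"dy":0,"dz":0,"wx":0,"wy":0,"wz":0}
  ]
}}

```text
time: 31.2
position: [0.5087, -0.2626, 0.0669]
tool_rot: [2.622, 1.729, 0.0]
force: [-1.3, 0.1, -1.0]
width: 0.0342
```

>>> {"method": "drive_tool", "body": {
  "targets": [
    {"grip":0.8,"dx":0,"dy":0.0003,"dz":0.003,"wx":0,"wy":0,"wz":0},
    {"grip":0.8,"dx":0,"dy":0,"dz":0.003,"wx":0,"wy":0,"wz":0},
    {"grip":0.8,"dx":0,"dy":0,"dz":0.003,"wx":0,"wy":0,"wz":0},
    {"grip":0.8,"dx":0,"dy":0,"dz":0.003,"wx":0,"wy":0,"wz":0},
    {"grip":0.8,"dx":0,"dy":0,"dz":0.003,"wx":0,"wy":0,"wz":0},
    {"grip":0.8,"dx":0,"dy":0,"dz":0.003,"wx":0,"wy":0,"wz":0},
    {"grip":0.8,"dx":0,"dy":0,"dz":0.002,"wx":0,"wy":0,"wz":0},
    {"grip":0.8,"dx":0,"dy":0,"dz":0,"wx":0,"wy":0,"wz":0},
    {"grip":0.8,"dx":0,"dy":0,"dz":0,"wx":0,"wy":0,"wz":0},
    {"grip":0.8,"dx":0,"dy":0,"dz":0,"wx":0,"wy":0,"wz":0}
  ]
}}

```text
time: 32.2
position: [0.5088, -0.2626, 0.0467]
tool_rot: [2.623, 1.729, 0.0]
force: [0.5, -0.1, -0.1]
width: 0.0339
```

>>> {"method": "drive_tool", "body": {
  "targets": [
    {"grip":0.8,"dx":0,"dy":0,"dz":0.001,"wx":0,"wy":0,"wz":0},
    {"grip":0.8,"dx":0,"dy":0,"dz":0.001,"wx":0,"wy":0,"wz":0},
    {"grip":0.8,"dx":0,"dy":0,"dz":0.0008,"wx":0,"wy":0,"wz":0},
    {"grip":0.8,"dx":0,"dy":0,"dz":0.0006,"wx":0,"wy":0,"wz":0},
    {"grip":0.8,"dx":0,"dy":0,"dz":0,"wx":0,"wy":0,"wz":0},
    {"grip":0.8,"dx":0,"dy":0,"dz":0,"wx":0,"wy":0,"wz":0}
  ]
}}

```text
time: 32.8
position: [0.5088, -0.2626, 0.0439]
tool_rot: [2.623, 1.73, -0.0]
force: [-2.5, 1.0, 7.2]
width: 0.0339
```

All three rings are seated (contact force felt each time). I'll release, rise, close the fingers and go outside the left cover.

>>> {"method": "drive_tool", "body": {
  "targets": [
    {"grip":0.65,"dx":0,"dy":0,"dz":0,"wx":0,"wy":0,"wz":0},
    {"grip":0.5,"dx":0,"dy":0,"dz":0,"wx":0,"wy":0,"wz":0},
    {"grip":0.35,"dx":0,"dy":0,"dz":0,"wx":0,"wy":0,"wz":0},
    {"grip":0.35,"dx":0,"dy":0,"dz":0,"wx":0,"wy":0,"wz":0},
    {"grip":0.35,"dx":0,"dy":0,"dz":-0.01,"wx":0,"wy":0,"wz":0},
    {"grip":0.35,"dx":0,"dy":0,"dz":-0.03,"wx":0,"wy":0,"wz":0},
    {"grip":0.35,"dx":0,"dy":0,"dz":-0.04,"wx":0,"wy":0,"wz":0},
    {"grip":0.35,"dx":0,"dy":0,"dz":-0.04,"wx":0,"wy":0,"wz":0},
    {"grip":1,"dx":0,"dy":0,"dz":-0.03,"wx":0,"wy":0,"wz":0.054},
    {"grip":1,"dx":0.03,"dy":0,"dz":0,"wx":0,"wy":0,"wz":0},
    {"grip":1,"dx":0.045,"dy":0,"dz":0,"wx":0,"wy":0,"wz":0},
    {"grip":1,"dx":0.045,"dy":0,"dz":0,"wx":0,"wy":0,"wz":0},
    {"grip":1,"dx":0.03,"dy":0,"dz":0,"wx":0,"wy":0,"wz":0},
    {"grip":1,"dx":0,"dy":0,"dz":0,"wx":0,"wy":0,"wz":0},
    {"grip":1,"dx":0,"dy":0,"dz":0,"wx":0,"wy":0,"wz":0},
    {"grip":1,"dx":0,"dy":0,"dz":0,"wx":0,"wy":0,"wz":0}
  ]
}}

```text
time: 34.4
position: [0.5749, -0.129, 0.1934]
tool_rot: [2.669, 1.657, -0.0]
force: [0.7, 0.1, -0.5]
width: 0.0
```

```bash
cat >> h.py <<'E'
C0=np.array([.5095,-.2627]); CY=np.radians(-26.2)
def case(p): # world -> case
    q=np.array(p,float).copy(); c,s=np.cos(CY),np.sin(CY); d=q[...,:2]-C0
    q[...,0]=c*d[...,0]+s*d[...,1]; q[...,1]=-s*d[...,0]+c*d[...,1]; return q
E
python3 - <<'E'
from h import *
s=sense(); print("tcp case",case(s["position"]),s["width"],"tool x yaw",np.degrees(np.arctan2(*Ro.from_rotvec(s["tool_rot"]).as_matrix()[[1,0],0])))
b=grab("top"); rings(*b,dict(S=(.51,-.263,.018)),z=.054,tol=.005)
X=case(cloud(*b[1:])); 
for n,sg in(("L",1),("R",-1)):
    m=(abs(X[...,0])<.04)&(X[...,1]*sg>.095)&(X[...,1]*sg<.15)&(X[...,2]>.045)&(X[...,2]<.09); print(n,m.sum(),X[m].min(0),X[m].max(0),np.median(X[m],0))
m=(X[...,2]>.09)&(X[...,2]<.14)&(X[...,0]>.05)&(X[...,0]<.2)&(abs(X[...,1])<.15); print("bottle",np.median(X[m],0),X[m].min(0))
m=(X[...,2]>.07)&(X[...,2]<.12)&(X[...,0]<-.06)&(X[...,0]>-.2)&(abs(X[...,1])<.15); print("joyst",np.median(X[m],0),X[m].max(0))
save("t5.png",cv2.resize(b[0][140:240,320:450],None,fx=5,fy=5,interpolation=2))
E
```

```text
tcp case [-0.00038778  0.14886535  0.19337141] 4.3686122430627256e-05 tool x yaw 63.66295196197423
S none
L 7 [0.01743001 0.1004405  0.07861885] [0.03390373 0.10364657 0.08532818] [0.02205195 0.10183512 0.08225571]Traceback (most recent call last):
  File "<stdin>", line 6, in <module>
    return umr_minimum(a, axis, None, out, keepdims, initial, where)
ValueError: zero-size array to reduction operation minimum which has no identity
```

Run:
```python
from h import *
f=np.load("top.npz"); X=case(cloud(f["d"],f["K"],f["W"])); x,y,z=[X[...,i] for i in range(3)]
def st(n,m): print(n,m.sum(), *( [X[m].min(0).round(3),X[m].max(0).round(3),np.median(X[m],0).round(3)] if m.any() else []))
st("L",(abs(x)<.04)&(y>.095)&(y<.15)&(z>.055)&(z<.09)); st("R",(abs(x)<.04)&(y<-.095)&(y>-.15)&(z>.055)&(z<.09))
st("bottle",(z>.09)&(z<.14)&(x>.05)&(x<.2)&(abs(y)<.15)); st("joy",(z>.07)&(z<.12)&(x<-.06)&(x>-.2)&(abs(y)<.15))
g=np.load("w2.npz"); X=case(cloud(g["d"],g["K"],g["W"])); x,y,z=[X[...,i] for i in range(3)]
st("wR",(abs(x)<.04)&(y<-.095)&(y>-.15)&(z>.055)&(z<.09));st("wbottle",(z>.09)&(z<.14)&(x>.05)&(x<.2)&(abs(y)<.15)); st("wjoy",(z>.07)&(z<.12)&(x<-.06)&(x>-.2)&(abs(y)<.15))
```

```text
L 167 [-0.04   0.1    0.055] [0.04  0.112 0.085] [-0.002  0.106  0.072]
R 95 [-0.039 -0.113  0.056] [ 0.04  -0.108  0.078] [ 0.002 -0.11   0.071]
bottle 217 [ 0.094 -0.04   0.09 ] [ 0.134 -0.     0.135] [ 0.111 -0.016  0.104]
joy 198 [-0.153 -0.075  0.07 ] [-0.06   0.105  0.105] [-0.131  0.006  0.073]
wR 464 [-0.04  -0.113  0.055] [ 0.039 -0.108  0.075] [-0.    -0.11   0.072]
wbottle 2041 [ 0.099 -0.041  0.09 ] [ 0.133 -0.001  0.132] [ 0.113 -0.021  0.116]
wjoy 1577 [-0.15  -0.076  0.07 ] [-0.11   0.03   0.103] [-0.127  0.006  0.072]
```

>>> {"method": "drive_tool", "body": {
  "targets": [
    {"grip":1,"dx":0,"dy":0,"dz":0.03,"wx":0,"wy":0,"wz":0},
    {"grip":1,"dx":0,"dy":0,"dz":0.04,"wx":0,"wy":0,"wz":0},
    {"grip":1,"dx":0,"dy":0,"dz":0.036,"wx":0,"wy":0,"wz":0},
    {"grip":1,"dx":0,"dy":0,"dz":0.02,"wx":0,"wy":0,"wz":0},
    {"grip":1,"dx":-0.01,"dy":0,"dz":0,"wx":0,"wy":0,"wz":0},
    {"grip":1,"dx":-0.01,"dy":0,"dz":0,"wx":0,"wy":0,"wz":0},
    {"grip":1,"dx":0,"dy":0,"dz":0,"wx":0,"wy":0,"wz":0},
    {"grip":1,"dx":0,"dy":0,"dz":0,"wx":0,"wy":0,"wz":0},
    {"grip":1,"dx":0,"dy":0,"dz":0,"wx":0,"wy":0,"wz":0}
  ]
}}

```text
time: 35.35
position: [0.5671, -0.1466, 0.0685]
tool_rot: [2.667, 1.656, 0.002]
force: [0.8, 0.4, 0.0]
width: 0.0001
```

Run:
```python
from h import *
s=sense(); print(case(s["position"]),s["force"],s["qvel"].round(3))
```

```text
[0.0004215  0.12964092 0.06853381] [0.76268687 0.43488616 0.04018491] [ 0.01   0.007  0.004  0.001 -0.003 -0.001]
```

>>> {"method": "drive_tool", "body": {
  "targets": [
    {"grip":1,"dx":-0.0065,"dy":0,"dz":0.001,"wx":0,"wy":0,"wz":0},
    {"grip":1,"dx":-0.0061,"dy":0,"dz":-0.0057,"wx":0,"wy":0,"wz":0},
    {"grip":1,"dx":-0.0067,"dy":0,"dz":-0.005,"wx":0,"wy":0,"wz":0},
    {"grip":1,"dx":-0.0072,"dy":0,"dz":-0.0043,"wx":0,"wy":0,"wz":0},
    {"grip":1,"dx":-0.0076,"dy":0,"dz":-0.0036,"wx":0,"wy":0,"wz":0},
    {"grip":1,"dx":-0.0079,"dy":0,"dz":-0.0027,"wx":0,"wy":0,"wz":0},
    {"grip":1,"dx":-0.0081,"dy":0,"dz":-0.0019,"wx":0,"wy":0,"wz":0},
    {"grip":1,"dx":0,"dy":0,"dz":0,"wx":0,"wy":0,"wz":0},
    {"grip":1,"dx":0,"dy":0,"dz":0,"wx":0,"wy":0,"wz":0},
    {"grip":1,"dx":0,"dy":0,"dz":0,"wx":0,"wy":0,"wz":0}
  ]
}}

```text
time: 36.35
position: [0.5439, -0.191, 0.089]
tool_rot: [-2.668, -1.658, 0.001]
force: [-0.4, -0.1, 0.0]
width: -0.0003
```

Run:
```python
from h import *
s=sense(); print(case(s["position"]),s["force"])
im,d,K,W=grab("wrist"); im2,d2,K2,W2=grab("side")
save("c5.png",np.hstack([im[:,:400],cv2.resize(im2[110:240,300:435],(400,384))]))
X=case(cloud(d2,K2,W2)); x,y,z=[X[...,i] for i in range(3)]
m=(abs(x)<.06)&(y>-.02)&(y<.09)&(z>.07)&(z<.12);print(m.sum(),X[m].min(0) if m.any() else 0,X[m].max(0) if m.any() else 0)
```

```text
[-0.00077815  0.07956661  0.08896027] [-0.35614754 -0.07454766  0.01050003]
0 0 0
```

View pics/c5.png

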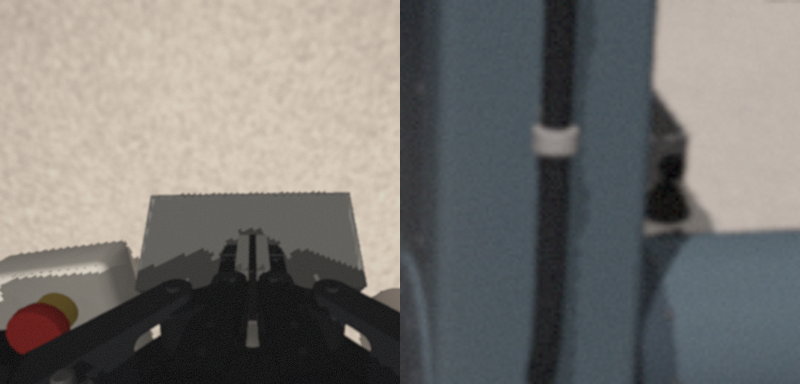

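Wrist view: the left cover is being carried over, with its side wall facing up in front of the fingers at (250,240). The side camera is blocked by the arm. I'll continue along the arc.

>>> {"method": "drive_tool", "body": {
  "targets": [
    {"grip":1,"dx":-0.0083,"dy":0,"dz":-0.001,"wx":0,"wy":0,"wz":0},
    {"grip":1,"dx":-0.0084,"dy":0,"dz":-0.0002,"wx":0,"wy":0,"wz":0},
    {"grip":1,"dx":-0.0083,"dy":0,"dz":0.0008,"wx":0,"wy":0,"wz":0},
    {"grip":1,"dx":-0.0082,"dy":0,"dz":0.0016,"wx":0,"wy":0,"wz":0},
    {"grip":1,"dx":-0.008,"dy":0,"dz":0.0024,"wx":0,"wy":0,"wz":0},
    {"grip":1,"dx":-0.0077,"dy":0,"dz":0.0033,"wx":0,"wy":0,"wz":0},
    {"grip":1,"dx":-0.0049,"dy":0,"dz":0.0026,"wx":0,"wy":0,"wz":0},
    {"grip":1,"dx":0,"dy":0,"dz":0,"wx":0,"wy":0,"wz":0},
    {"grip":1,"dx":0,"dy":0,"dz":0,"wx":0,"wy":0,"wz":0},
    {"grip":1,"dx":0,"dy":0,"dz":0,"wx":0,"wy":0,"wz":0}
  ]
}}

```text
time: 37.45
position: [0.5204, -0.2407, 0.0805]
tool_rot: [2.667, 1.656, -0.0]
force: [-1.8, -2.6, 5.0]
width: 0.0001
```

Run:
```python
from h import *
s=sense(); print(case(s["position"]),s["force"])
```

```text
[6.07240604e-05 2.45900840e-02 8.04739693e-02] [-1.84198738 -2.57333634  5.0037694 ]
```

>>> {"method": "drive_tool", "body": {
  "targets": [
    {"grip":1,"dx":-0.002,"dy":0,"dz":0.001,"wx":0,"wy":0,"wz":0},
    {"grip":1,"dx":-0.001,"dy":0,"dz":0.001,"wx":0,"wy":0,"wz":0},
    {"grip":1,"dx":0,"dy":0,"dz":0.001,"wx":0,"wy":0,"wz":0},
    {"grip":1,"dx":0,"dy":0,"dz":0,"wx":0,"wy":0,"wz":0},
    {"grip":1,"dx":0,"dy":0,"dz":0,"wx":0,"wy":0,"wz":0},
    {"grip":1,"dx":0,"dy":0,"dz":0,"wx":0,"wy":0,"wz":0}
  ]
}}

```text
time: 38.05
position: [0.519, -0.2438, 0.0784]
tool_rot: [2.666, 1.657, -0.002]
force: [-7.2, -4.9, 13.4]
width: -0.0001
```

Left cover is shut: 13 N at z = 78 mm. I'll rise and cross to the right cover.

>>> {"method": "drive_tool", "body": {
  "targets": [
    {"grip":1,"dx":0,"dy":0,"dz":-0.02,"wx":0,"wy":0,"wz":0},
    {"grip":1,"dx":0,"dy":0,"dz":-0.04,"wx":0,"wy":0,"wz":0},
    {"grip":1,"dx":-0.025,"dy":0,"dz":-0.02,"wx":0,"wy":0,"wz":0},
    {"grip":1,"dx":-0.045,"dy":0,"dz":0,"wx":0,"wy":0,"wz":0},
    {"grip":1,"dx":-0.045,"dy":0,"dz":0,"wx":0,"wy":0,"wz":0},
    {"grip":1,"dx":-0.04,"dy":0,"dz":0,"wx":0,"wy":0,"wz":0},
    {"grip":1,"dx":-0.02,"dy":0,"dz":0,"wx":0,"wy":0,"wz":0},
    {"grip":1,"dx":0,"dy":0,"dz":0,"wx":0,"wy":0,"wz":0},
    {"grip":1,"dx":0,"dy":0,"dz":0,"wx":0,"wy":0,"wz":0},
    {"grip":1,"dx":0,"dy":0,"dz":0,"wx":0,"wy":0,"wz":0}
  ]
}}

```text
time: 39.05
position: [0.4418, -0.3973, 0.1562]
tool_rot: [-2.666, -1.659, -0.001]
force: [0.5, -0.2, 0.8]
width: 0.0002
```

Run:
```python
from h import *
s=sense(); print(case(s["position"]),s["tool_rot"])
a=grab("wrist"); X=case(cloud(*a[1:])); save("w6.png",a[0]); x,y,z=[X[...,i] for i in range(3)]
def st(n,m): print(n,m.sum(), *( [X[m].min(0).round(3),X[m].max(0).round(3),np.median(X[m],0).round(3)] if m.any() else []))
st("Ltop",(abs(x)<.05)&(y>.003)&(y<.05)&(z>.06)); st("near edge",(abs(x)<.05)&(y>-.005)&(y<.01)&(z>.06)&(z<.1)); st("R",(abs(x)<.04)&(y<-.08)&(y>-.13)&(z>.055)&(z<.1))
```

```text
[-0.00131492 -0.15066683  0.15624321] [-2.66648619e+00 -1.65855677e+00 -6.85045564e-04]
Ltop 0
near edge 0
R 665 [-0.04  -0.113  0.056] [ 0.04  -0.109  0.075] [ 0.001 -0.111  0.073]
```

View pics/w6.png

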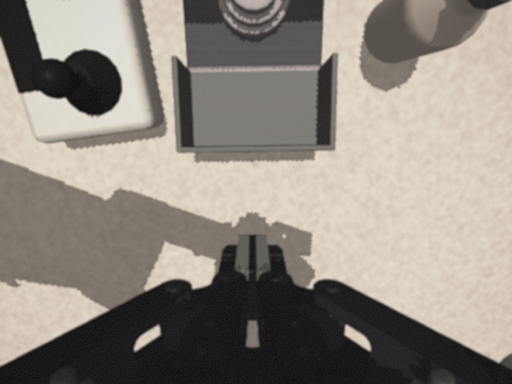

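Wrist view: right cover still open, its edge at row ~150. The ring stack shows at (255,10), and the path for the fingers is clear.

>>> {"method": "drive_tool", "body": {
  "targets": [
    {"grip":1,"dx":0,"dy":0.001,"dz":0.03,"wx":0,"wy":0,"wz":0},
    {"grip":1,"dx":0,"dy":0,"dz":0.035,"wx":0,"wy":0,"wz":0},
    {"grip":1,"dx":0.005,"dy":0,"dz":0.024,"wx":0,"wy":0,"wz":0},
    {"grip":1,"dx":0.008,"dy":0,"dz":0,"wx":0,"wy":0,"wz":0},
    {"grip":1,"dx":0.008,"dy":0,"dz":0,"wx":0,"wy":0,"wz":0},
    {"grip":1,"dx":0,"dy":0,"dz":0,"wx":0,"wy":0,"wz":0},
    {"grip":1,"dx":0,"dy":0,"dz":0,"wx":0,"wy":0,"wz":0},
    {"grip":1,"dx":0,"dy":0,"dz":0,"wx":0,"wy":0,"wz":0}
  ]
}}

```text
time: 39.9
position: [0.4523, -0.3811, 0.0693]
tool_rot: [2.666, 1.657, 0.0]
force: [-0.5, -0.8, 1.0]
width: -0.0
```

Run:
```python
from h import *
s=sense(); print(case(s["position"]),s["force"])
```

```text
[ 0.00095992 -0.13149886  0.069297  ] [-0.54262541 -0.84001111  0.99231885]
```

>>> {"method": "drive_tool", "body": {
  "targets": [
    {"grip":1,"dx":0.0085,"dy":-0.0008,"dz":0.0018,"wx":0,"wy":0,"wz":0},
    {"grip":1,"dx":0.0061,"dy":0,"dz":-0.0057,"wx":0,"wy":0,"wz":0},
    {"grip":1,"dx":0.0067,"dy":0,"dz":-0.005,"wx":0,"wy":0,"wz":0},
    {"grip":1,"dx":0.0072,"dy":0,"dz":-0.0043,"wx":0,"wy":0,"wz":0},
    {"grip":1,"dx":0.0076,"dy":0,"dz":-0.0036,"wx":0,"wy":0,"wz":0},
    {"grip":1,"dx":0.0079,"dy":0,"dz":-0.0027,"wx":0,"wy":0,"wz":0},
    {"grip":1,"dx":0.0081,"dy":0,"dz":-0.0019,"wx":0,"wy":0,"wz":0},
    {"grip":1,"dx":0,"dy":0,"dz":0,"wx":0,"wy":0,"wz":0},
    {"grip":1,"dx":0,"dy":0,"dz":0,"wx":0,"wy":0,"wz":0},
    {"grip":1,"dx":0,"dy":0,"dz":0,"wx":0,"wy":0,"wz":0}
  ]
}}

```text
time: 40.9
position: [0.4746, -0.3339, 0.0906]
tool_rot: [2.667, 1.656, 0.0]
force: [-1.5, -1.1, 5.6]
width: 0.0001
```

Run:
```python
from h import *
s=sense(); print(case(s["position"]),s["force"])
```

```text
[ 9.26851811e-05 -7.92587085e-02  9.06260644e-02] [-1.52286939 -1.10970887  5.57365045]
```

>>> {"method": "drive_tool", "body": {
  "targets": [
    {"grip":1,"dx":0.0083,"dy":0,"dz":-0.001,"wx":0,"wy":0,"wz":0},
    {"grip":1,"dx":0.0084,"dy":0,"dz":-0.0002,"wx":0,"wy":0,"wz":0},
    {"grip":1,"dx":0.0083,"dy":0,"dz":0.0008,"wx":0,"wy":0,"wz":0},
    {"grip":1,"dx":0.0082,"dy":0,"dz":0.0016,"wx":0,"wy":0,"wz":0},
    {"grip":1,"dx":0.008,"dy":0,"dz":0.0024,"wx":0,"wy":0,"wz":0},
    {"grip":1,"dx":0.0077,"dy":0,"dz":0.0033,"wx":0,"wy":0,"wz":0},
    {"grip":1,"dx":0.0049,"dy":0,"dz":0.0026,"wx":0,"wy":0,"wz":0},
    {"grip":1,"dx":0,"dy":0,"dz":0,"wx":0,"wy":0,"wz":0},
    {"grip":1,"dx":0,"dy":0,"dz":0,"wx":0,"wy":0,"wz":0},
    {"grip":1,"dx":0,"dy":0,"dz":0,"wx":0,"wy":0,"wz":0}
  ]
}}

```text
time: 41.9
position: [0.499, -0.2837, 0.0812]
tool_rot: [-2.669, -1.658, -0.004]
force: [0.2, 7.3, 10.0]
width: -0.0002
```

Run:
```python
from h import *
s=sense(); print(case(s["position"]),s["force"])
```

```text
[-0.00019226 -0.02348225  0.08119319] [ 0.21419755  7.32412246 10.03069111]
```

>>> {"method": "drive_tool", "body": {
  "targets": [
    {"grip":1,"dx":0.001,"dy":0,"dz":0.001,"wx":0,"wy":0,"wz":0},
    {"grip":1,"dx":0,"dy":0,"dz":0.001,"wx":0,"wy":0,"wz":0},
    {"grip":1,"dx":0,"dy":0,"dz":0,"wx":0,"wy":0,"wz":0},
    {"grip":1,"dx":0,"dy":0,"dz":0,"wx":0,"wy":0,"wz":0}
  ]
}}

```text
time: 42.3
position: [0.4998, -0.2821, 0.0801]
tool_rot: [-2.668, -1.658, -0.005]
force: [-1.0, 10.9, 16.7]
width: 0.0003
```

>>> {"method": "drive_tool", "body": {
  "targets": [
    {"grip":1,"dx":0,"dy":0,"dz":0.001,"wx":0,"wy":0,"wz":0},
    {"grip":1,"dx":0,"dy":0,"dz":0.001,"wx":0,"wy":0,"wz":0},
    {"grip":1,"dx":0,"dy":0,"dz":0,"wx":0,"wy":0,"wz":0},
    {"grip":1,"dx":0,"dy":0,"dz":0,"wx":0,"wy":0,"wz":0},
    {"grip":1,"dx":0,"dy":0,"dz":0,"wx":0,"wy":0,"wz":0}
  ]
}}

```text
time: 42.8
position: [0.5004, -0.281, 0.0792]
tool_rot: [-2.667, -1.657, -0.008]
force: [-1.7, 16.7, 26.8]
width: -0.0
```

Force is climbing at z = 79 mm, so I'll back off and look.

>>> {"method": "drive_tool", "body": {
  "targets": [
    {"grip":1,"dx":0,"dy":0,"dz":-0.01,"wx":0,"wy":0,"wz":0},
    {"grip":1,"dx":0,"dy":0,"dz":-0.04,"wx":0,"wy":0,"wz":0},
    {"grip":1,"dx":-0.025,"dy":0,"dz":-0.045,"wx":0,"wy":0,"wz":0},
    {"grip":1,"dx":-0.045,"dy":0,"dz":-0.02,"wx":0,"wy":0,"wz":0},
    {"grip":1,"dx":-0.045,"dy":0,"dz":0,"wx":0,"wy":0,"wz":0},
    {"grip":1,"dx":-0.02,"dy":0,"dz":0,"wx":0,"wy":0,"wz":0},
    {"grip":1,"dx":0,"dy":0,"dz":0,"wx":0,"wy":0,"wz":0},
    {"grip":1,"dx":0,"dy":0,"dz":0,"wx":0,"wy":0,"wz":0},
    {"grip":1,"dx":0,"dy":0,"dz":0,"wx":0,"wy":0,"wz":0},
    {"grip":1,"dx":0,"dy":0,"dz":0,"wx":0,"wy":0,"wz":0}
  ]
}}

```text
time: 43.8
position: [0.4394, -0.4033, 0.1892]
tool_rot: [-2.667, -1.66, -0.0]
force: [0.6, 0.1, -0.4]
width: -0.0002
```

Run:
```python
from h import *
s=sense(); print(case(s["position"]))
a=grab("wrist"); b=grab("top")
for n,q in(("w",a),("t",b)):
    X=case(cloud(*q[1:])); x,y,z=[X[...,i] for i in range(3)]
    for nm,lo,hi in(("R",-.05,-.004),("L",.004,.05)):
        m=(abs(x)<.045)&(y>lo)&(y<hi)&(z>.05)&(z<.13)
        if m.sum()>30:
            A=np.c_[X[m][:,:2],np.ones(m.sum())]; k=np.linalg.lstsq(A,X[m][:,2],rcond=None)[0]; print(n,nm,m.sum(),"slope x,y",k[:2].round(3),"z at y=0",k[2].round(4))
        else: print(n,nm,m.sum())
save("w7.png",np.hstack([a[0][:,100:500],cv2.resize(b[0][150:238,335:440],(400,384))]))
```

```text
[-0.00086659 -0.15711193  0.18920486]
w R 6464 slope x,y [-0.     0.036] z at y=0 0.08
w L 0
t R 587 slope x,y [-0.001 -0.032] z at y=0 0.0786
t L 571 slope x,y [-0.002 -0.006] z at y=0 0.0793
```

View pics/w7.png

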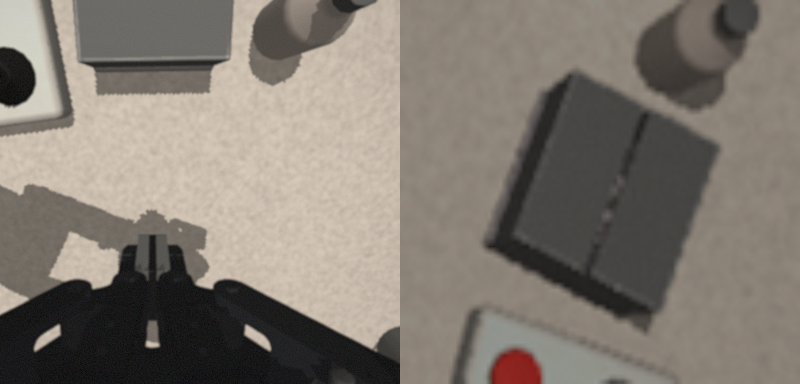

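>>> {"method": "drive_tool", "body": {
  "targets": [
    {"grip":1,"dx":0.02,"dy":0,"dz":-0.03,"wx":0,"wy":0,"wz":0},
    {"grip":1,"dx":0.035,"dy":0,"dz":-0.03,"wx":0,"wy":0,"wz":0},
    {"grip":1,"dx":0.035,"dy":0,"dz":0,"wx":0,"wy":0,"wz":0},
    {"grip":1,"dx":0,"dy":0,"dz":0,"wx":0,"wy":0,"wz":0},
    {"grip":1,"dx":0,"dy":0,"dz":0,"wx":0,"wy":0,"wz":0},
    {"grip":1,"dx":0,"dy":0,"dz":0,"wx":0,"wy":0,"wz":0},
    {"grip":1,"dx":0,"dy":0,"dz":0,"wx":0,"wy":0,"wz":0},
    {"grip":1,"dx":0,"dy":0,"dz":0,"wx":0,"wy":0,"wz":0}
  ]
}}

```text
time: 44.7
position: [0.4781, -0.3245, 0.2489]
tool_rot: [-2.669, -1.656, 0.0]
force: [0.5, 0.3, -0.5]
width: 0.0003
```

Run:
```python
from h import *
s=sense(); print(case(s["position"]))
a=grab("wrist"); X=case(cloud(*a[1:])); x,y,z=[X[...,i] for i in range(3)]
for nm,lo,hi in(("R",-.048,-.004),("L",.004,.048)):
    m=(abs(x)<.045)&(y>lo)&(y<hi)&(z>.06)&(z<.1)
    if m.sum()<30: print(nm,m.sum()); continue
    A=np.c_[X[m][:,:2],np.ones(m.sum())]; k=np.linalg.lstsq(A,X[m][:,2],rcond=None)[0]; print(nm,m.sum(),k.round(4),"y range",y[m].min(),y[m].max())
    print([round(float(np.median(z[m&(abs(y-c)<.003)])),4) for c in np.arange(lo+.004,hi,.006)])
m=(abs(z-.0)<.006)&(abs(y)<.15)&(abs(x)<.2);A=np.c_[X[m][:,:2],np.ones(m.sum())];print("bench tilt",np.linalg.lstsq(A,X[m][:,2],rcond=None)[0].round(4))
save("w8.png",a[0])
```

```text
[-0.00088305 -0.06934062  0.24889492]
R 4231 [0.0006 0.0379 0.08  ] y range -0.04799553173709912 -0.004539845803999541
[0.0782, 0.0785, 0.0788, 0.0789, 0.0792, 0.0795, 0.0797]
L 4900 [-0.0003 -0.0134  0.0787] y range 0.004316283599358558 0.04799303434705161
[0.0786, 0.0785, 0.0785, 0.0784, 0.0783, 0.0782, 0.0781]
bench tilt [ 0.0003  0.0002 -0.0001]
```

View pics/w8.png

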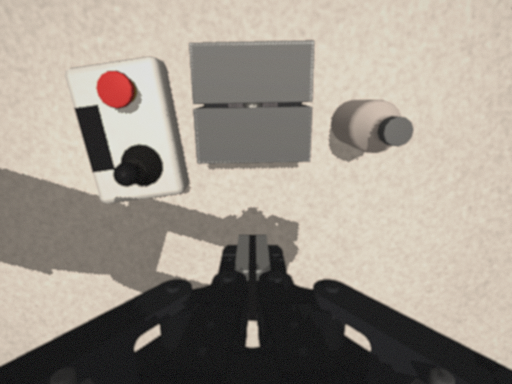

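Wrist view: both covers are down with a seam about 4 px wide at row 103. The fitted openings are left 0.013 and right 0.038 rad. The right one was held by friction, so I'll press it again while moving inward.

>>> {"method": "drive_tool", "body": {
  "targets": [
    {"grip":1,"dx":0.02,"dy":0.0009,"dz":0.03,"wx":0,"wy":0,"wz":0},
    {"grip":1,"dx":0.0235,"dy":0,"dz":0.045,"wx":0,"wy":0,"wz":0},
    {"grip":1,"dx":0,"dy":0,"dz":0.045,"wx":0,"wy":0,"wz":0},
    {"grip":1,"dx":0,"dy":0,"dz":0.025,"wx":0,"wy":0,"wz":0},
    {"grip":1,"dx":0,"dy":0,"dz":0.01,"wx":0,"wy":0,"wz":0},
    {"grip":1,"dx":0,"dy":0,"dz":0,"wx":0,"wy":0,"wz":0},
    {"grip":1,"dx":0,"dy":0,"dz":0,"wx":0,"wy":0,"wz":0},
    {"grip":1,"dx":0,"dy":0,"dz":0,"wx":0,"wy":0,"wz":0},
    {"grip":1,"dx":0,"dy":0,"dz":0,"wx":0,"wy":0,"wz":0}
  ]
}}

```text
time: 45.65
position: [0.4994, -0.2865, 0.0968]
tool_rot: [2.666, 1.656, 0.001]
force: [0.4, -0.2, -0.5]
width: -0.0002
```

Run:
```python
from h import *
s=sense(); print(case(s["position"]),s["force"])
```

```text
[ 0.00145714 -0.02579183  0.09683631] [ 0.38691866 -0.17801474 -0.53263601]
```

>>> {"method": "drive_tool", "body": {
  "targets": [
    {"grip":1,"dx":0,"dy":0,"dz":0.009,"wx":0,"wy":0,"wz":0},
    {"grip":1,"dx":0,"dy":0,"dz":0.006,"wx":0,"wy":0,"wz":0},
    {"grip":1,"dx":0,"dy":0,"dz":0,"wx":0,"wy":0,"wz":0},
    {"grip":1,"dx":0,"dy":0,"dz":0,"wx":0,"wy":0,"wz":0},
    {"grip":1,"dx":0.0015,"dy":0,"dz":0.001,"wx":0,"wy":0,"wz":0},
    {"grip":1,"dx":0.0015,"dy":0,"dz":0.001,"wx":0,"wy":0,"wz":0},
    {"grip":1,"dx":0.0015,"dy":0,"dz":0.001,"wx":0,"wy":0,"wz":0},
    {"grip":1,"dx":0.0015,"dy":0,"dz":0.001,"wx":0,"wy":0,"wz":0},
    {"grip":1,"dx":0.001,"dy":0,"dz":0.0005,"wx":0,"wy":0,"wz":0},
    {"grip":1,"dx":0,"dy":0,"dz":0,"wx":0,"wy":0,"wz":0},
    {"grip":1,"dx":0,"dy":0,"dz":0,"wx":0,"wy":0,"wz":0}
  ]
}}

```text
time: 46.75
position: [0.5012, -0.282, 0.0779]
tool_rot: [2.665, 1.656, -0.005]
force: [-9.4, -4.7, 15.5]
width: -0.0
```

Run:
```python
from h import *
s=sense(); print(case(s["position"]),s["force"])
```

```text
[ 0.00110177 -0.02092731  0.0779065 ] [-9.35333842 -4.6985828  15.46769589]
```

Now z = 77.9 mm, so it's shut. I'll rise and check again.

>>> {"method": "drive_tool", "body": {
  "targets": [
    {"grip":1,"dx":0,"dy":0,"dz":-0.01,"wx":0,"wy":0,"wz":0},
    {"grip":1,"dx":0,"dy":0,"dz":-0.04,"wx":0,"wy":0,"wz":0},
    {"grip":1,"dx":-0.02,"dy":0,"dz":-0.045,"wx":0,"wy":0,"wz":0},
    {"grip":1,"dx":-0.028,"dy":0,"dz":-0.04,"wx":0,"wy":0,"wz":0},
    {"grip":1,"dx":0,"dy":0,"dz":-0.035,"wx":0,"wy":0,"wz":0},
    {"grip":1,"dx":0,"dy":0,"dz":0,"wx":0,"wy":0,"wz":0},
    {"grip":1,"dx":0,"dy":0,"dz":0,"wx":0,"wy":0,"wz":0},
    {"grip":1,"dx":0,"dy":0,"dz":0,"wx":0,"wy":0,"wz":0},
    {"grip":1,"dx":0,"dy":0,"dz":0,"wx":0,"wy":0,"wz":0},
    {"grip":1,"dx":0,"dy":0,"dz":0,"wx":0,"wy":0,"wz":0}
  ]
}}

```text
time: 47.75
position: [0.4801, -0.3215, 0.244]
tool_rot: [-2.666, -1.657, 0.001]
force: [-0.9, 0.7, 0.0]
width: -0.0002
```

Run:
```python
from h import *
s=sense(); print(s["time"],case(s["position"]),s["force"])
a=grab("wrist"); X=case(cloud(*a[1:])); x,y,z=[X[...,i] for i in range(3)]
for nm,lo,hi in(("R",-.048,-.004),("L",.004,.048)):
    m=(abs(x)<.045)&(y>lo)&(y<hi)&(z>.06)&(z<.1)
    A=np.c_[X[m][:,:2],np.ones(m.sum())]; k=np.linalg.lstsq(A,X[m][:,2],rcond=None)[0]; print(nm,m.sum(),k.round(4))
b=grab("top"); rings(*b,dict(disc=(.6224,.171,.023)))
t=np.load("top.npz"); df=cv2.absdiff(cv2.cvtColor(t["im"],7),cv2.cvtColor(b[0],7))[110:235,150:295]; n,l,st,ce=cv2.connectedComponentsWithStats((df>25).astype(np.uint8)); print("mat changes px800",[(st[i,4],((ce[i]+[150,110])/.64).round()) for i in range(1,n) if st[i,4]>15])
```

```text
47.75 [-0.00044485 -0.06579349  0.24404307] [-0.88142292  0.7294208   0.00893433]
R 4290 [0.0007 0.0008 0.0779]
L 4999 [-0.0004 -0.0136  0.0787]
disc c 621.2 171.6 diam [41.5 43.1] zmed 0.0174 px [231. 158.]
mat changes px800 [(np.int32(259), array([299., 262.])), (np.int32(158), array([396., 267.])), (np.int32(90), array([355., 341.]))]
```

```bash
python3 -c "
from h import *
print(bot.sign_off())"
```

```text
the job is handed in; nothing more can be done
None
```

The job is done and handed in at about 48 s of the 72 s allowed; the hand-in reported no verdict. I threaded the large, medium and small rings onto the post in that order. I lowered each until it touched home at about 5–7 N, then let go. I then folded both covers over along their hinge arcs.

**Last checks:**
- **Covers:** the final wrist depth view gave openings of about 0.001 rad on the right and 0.014 rad on the left, against a limit of 0.05.
- **Right cover:** the first press left it at 0.038 rad because friction held it, so I pressed it again while moving inward.
- **Bench:** the only changes on the mat are the three empty ring spots. I did not measure the bottle, but nothing went near it and it looks unmoved in the later pictures. The gripper ends clear of everything.
- **Rings:** the large and medium were seen stacked on the post. My separate top-view check of the small ring failed because the arm was in the way. For that one I rely on the contact force at its home height and a partial wrist view of the stack.
- **Disagreement:** the top view put the large and medium ring centres about 3 mm off the post's axis, because the post hides part of each ring. The post fills all but 1.5 mm of the bore all round, so they cannot really sit that far off.

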